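# Free the ratchet pawl and lower the gel tray into its tank

### The job

The gel tray hangs over its tank on a ratchet lift held by a pawl. Take the rod from its rest, gently slide its tip in under the pawl and flick the pawl up and right over so that it lies back out of the teeth (touch the pawl with the rod only), then lay the rod back in its rest as it lay. Then press the knob gently down until the tray is fully home, let go, and leave everything else on the bench undisturbed.

Things in the scene. Friction and masses are not known exactly. Their poses are not given: they have to be found in the camera images.
- lift: base of a ratchet lift, fixed; origin on the bench under its mast. Lift frame: x away from the robot, y to its left, z up. mm: base plate x -75..75, y -190..120, 12 thick; tank y -160..-60, x -65..65, rim 62 high. The head (mast, pawl, ledge, carriage) is clamped in it up to 12 mm above or below the nominal heights told here, not measured. Rack at y 0, top nominally up to 200, teeth to y 16
- ledge_nominal (a point): nominal point on the front of the flat ledge under the pawl, lift frame (-45, 25, 99) mm; true height within 12 mm: feel for it from above. Ledge x -58..8, y 17..43; the pawl above it begins at x -32; its pin runs along x at y 51, 4 mm below the ledge top. A rod lying on the ledge at y 25 has 2.5 mm to spare under the pawl; slide it in along +x
- pawl (a joint): pawl angle, rad: 0 = engaged; grows as its tip swings up and over to the lift's +y. Upright at 0.87, just past that it falls over by itself; 1.75 = lying back. Steel strut 50 mm long from its hinge pin, 8 thick, x -32..8; engaged it rises at 40 degrees towards -y, tip at y 13 under a rack tooth. The load pinches the tip: about 3 to 6 N by a rod half-way along starts it, then it is light
- carriage (a joint): lowering of the carriage (rack, arm, knob, gel tray), m: 0 = top, 0.060 = hard bottom stop, tray fully home. Held by spring, friction and damper: freed of the pawl it sinks by itself (about 30 mm/s) to between 0.035 and 0.053 and stays; the rest needs a slow push of about 1 to 6 N, the force jumps within 1 mm at the stop, and it stays where left
- knob_nominal (a point): nominal centre of the flat top of the black round knob with the carriage at 0: lift frame (0, -110, 186) mm; true height is this less the carriage's lowering, and up to 12 mm higher or lower with the head, so the stop must be felt. Knob 36 mm in diameter, 14 mm tall, on the arm above the gel tray; press it from above
- rod_grip (a point): centre of the rod's black handle, 16 x 16 mm in section, 90 mm long along its x; a steel rod 8 mm in diameter leaves its +x end on the same axis, tip 145 mm from this point. 110 g, centre of mass about 50 mm ahead of this point. Starts lying level in its rest
- rod_tip (a point): centre of the rod's square-cut tip, 145 mm from the handle's centre along the rod's +x
- rest_seat (a point): where the handle's centre lies when the rod is in its rest, 40 mm above the bench; x along the rod towards its tip, y across. Fixed rest: base plate 5 mm thick, two forks 12 mm thick: under the handle at x -36 (slot 30 wide) and under the steel rod at x +90 (slot 24 wide); prongs rise 6 and 10 mm above this point
- flask: bystander: glass conical flask, 82 mm wide at its foot, 130 mm tall; origin at the centre of its underside
- wash_bottle: bystander: white wash bottle with a blue cap and bent spout, 68 mm in diameter, 190 mm tall; origin at the centre of its underside
- tip_box: bystander: grey pipette-tip box, 85 x 75 mm, 50 mm tall over the tips; origin at the centre of its underside
- beaker: bystander: small glass beaker, 60 mm wide, 70 mm tall; origin at the centre of its underside
- petri_dish: bystander: flat clear dish, 86 mm across, 15 mm tall; origin at the centre of its underside
- reagent_bottle: bystander: white plastic bottle, 64 mm wide, 130 mm tall; origin at the centre of its underside
- stain_jar: bystander: small amber jar with a black cap, 48 mm wide, 55 mm tall; origin at the centre of its underside
Things that resemble listed ones, but are neither listed nor needed, are in the scene too. Leave any green or turquoise look-alike of the part that bears rest_seat alone. Leave any yellow look-alike of the part that bears pawl alone.

How it is judged (in metres and radians):
On the way, in this order (a step that is already met when the one before it is completed fails the run):
1. the pawl has been thrown right over and lies back (value of joint pawl above 1.5 rad), for 0.2 s.
2. the rod is back in its rest and let go (distance between rod_grip and rest_seat below 0.025 m and z of rod_grip in the frame of rest_seat below 0.006 m and contact force between the fingers and rod below 0.1 N), for 0.2 s.
3. the tray is fully home (value of joint carriage above 0.058 m), for 0.2 s.
At the end, for the whole second after the job is handed in: Carriage within 2 mm of its bottom stop and still; pawl lying back (above 1.5 rad); rod still in its rest, tip the same way as before, handle centre within 25 mm of the seat (6 mm in height), turned less than 0.15 rad; the other things where they stood (value of joint carriage above 0.058 m and velocity of joint carriage below 0.005 m/s and value of joint pawl above 1.5 rad and distance between rod_grip and rest_seat below 0.025 m and z of rod_grip in the frame of rest_seat between -0.006 and 0.006 m and angle between the x axis of rod_grip and the x axis of rest_seat, either way round below 0.15 rad and x of rod_tip in the frame of rest_seat above 0.1 m and linear speed of rod below 0.02 m/s); the robot touches nothing.
It fails at once if the rod presses on the pawl, rack or any part of the lift with more than 10 N (contact force between rod and lift above 10 N or contact force between rod and lift_head above 10 N).
It fails at once if the hand or arm touches the pawl (rod only) (contact force between any of the fingers, the arm and pawl above 0.5 N).
It fails at once if the knob or carriage is pressed with more than 20 N (contact force between any of the fingers, the arm and carriage above 20 N).
It fails at once if a bystander is moved by more than 20 mm (distance of any of flask, wash_bottle, tip_box, beaker, petri_dish, reagent_bottle, stain_jar from where it was at the start of the episode above 0.02 m).
It also fails if it takes over 72 s, if anything falls off the work surface, if the arm or the gripper's body presses on something with over 40 N, if the wrist force passes 120 N, or if a joint passes its speed limit or range.

### The arm

A 7-joint arm with a two-finger parallel gripper is mounted at the origin on the work surface. World frame = base frame: x ahead of the robot, y to its left, z up, the work surface at z = 0. Lengths are in mm, angles in rad, forces in N, time in s.
With the tool pointing down it reaches from about 425 to 950 mm from the base axis. Payload 4.7 kg.
Tool frame: the origin (TCP) lies on the mounting face of the last link; the fingertips stand 182 mm ahead of it and the grasp point (between the pads) lies robot.grasp_offset ahead of it (robot.grasp_offset is the distance from the TCP to the grasp point, in mm); z points along the fingers, y is the line along which they close (so a half turn about z gives the same grasp; the last joint's range is limited). The gripper opens to 87 mm and grips with 3 to 60 N. Pads are 19 mm wide; open, the fingers measure 117 mm over their backs; the gripper's body (75 mm by 190 mm) begins 51 mm behind the grasp point.
Start: joints at [-1.211, 0.469, -0.049, 1.532, 0.024, 1.141, -0.082], TCP at [255.841, 624.641, 404.773] pointing down, gripper open.
Joint ranges: [-2.59, 2.59], [-0.33, 1.99], [-1.39, 1.29], [0.1, 2.45], [-1.04, 4.18], [0.21, 1.99], [-2.66, 2.66]. Speed limits (rad/s): [2.57, 2.57, 3.14, 3.14, 3.14, 3.14, 3.14].

### API

Orientations are given as a unit quaternion [w, x, y, z].
In Python, from cell import robot gives the robot as it stands. The module is installed in compiled form; this text tells all that it offers.
- The arm moves only by the tool carry_out, never from a script. Its argument "commands" is one flat list of numbers, 7 for each row, row after row: the shift along the tool's x, y, z in m, then the turn, a rotation vector about the tool's x, y, z in degrees, then the opening, from 0 (shut) to 1 (fully open). A call has exactly 5 rows; each row is the pose to reach, as a shift and turn from the pose commanded when the call began, along the tool's axes at that moment; what a row does not reach only later rows make up. A row lasts 1/12 s, in which the tool goes at most 41.7 mm and 7.16 degrees, less where a joint would pass 70% of its speed; a pose out of reach is approached as far as the arm can. A call with a gripper value outside its range is refused whole. The fingers move at their own pace and stop on an object; "newtons" is the grip in N (left out, the last holds). Time passes only in rows, so rows that repeat a pose let the fingers close, or fill a call up. It gives the time, the measured TCP pose, the force, the opening and the grip force at its end, in the units of the state.
- robot.get_state(): the state, without advancing time (a new reading comes with each control period).
- robot.read_camera(name): name is "scene" or "top" or "wrist"; returns (picture, depth): 400x640x3 uint8, blue, green, red; 400x640 float32, mm along the optical axis (not along the pixel's ray), 0 where there is no reading.
- robot.get_calibration(name): a dict with "K" (3x3 intrinsics, pixels), "rvec" (rotation vector, rad) and "tvec" (3), from world to camera coordinates, as OpenCV has them. Camera axes: x right, y down, z forward; pixel columns grow to the right and rows downward; lengths in mm; the calibration is good to about 2 mm. A picture is of the moment at which its call begins: read the wrist's pose just before it. get_calibration takes no time and is no camera call; for the wrist camera it gives the pose at the moment of the call.
- robot.sign_off(): hands the job in; it is judged then, once.
The state is a dict: "time": time; "qpos": joint angles; "joint_vel": joint speeds; "tau": joint torques, N m; "position": TCP position; "ee_rot": TCP orientation; "force": force on the tool from outside, world axes, zero at the start; "ft_torque": the same for the moment, N m; "gripper_width": finger opening in mm; "gripper_force": force on a finger pad.
Only numpy, scipy, OpenCV 4.12 (cv2) and the standard library are available. Lean on these libraries where they do the work, as an engineer would, in place of code of your own. Each camera call takes 0.05 s, during which the arm holds its last target. There are 200 camera calls.

## Working session

There is one attempt and no reset: what is moved stays moved. The work goes in short steps, Python scripts to look and compute and a tool call to move; the robot and the scene stay as the last step left them, time stands still between calls to the robot, and variables do not carry over. Pictures are saved under pics/ and viewed, at most 13 in all, crops included, and the job is handed in when it is done.

Besides the shell and the picture viewer there is one more tool, called after "Request:" as a command line: name --argument value ..., lists and objects as JSON in quotes. carry_out: Moves the arm, as the interface text tells. Its arguments: {"type":"object","properties":{"commands":{"type":"array"},"newtons":{"type":"number"}},"required":["commands"]}

```bash
mkdir -p pics; cat > h.py <<'E'
import numpy as np, cv2
from cell import robot
from scipy.spatial.transform import Rotation as R
def cam(n):
    c=robot.get_calibration(n); p,d=robot.read_camera(n)
    return p,d,np.array(c["K"],float),cv2.Rodrigues(np.array(c["rvec"],float))[0],np.array(c["tvec"],float).ravel()
def cloud(d,K,Rm,t):
    v,u=np.mgrid[:d.shape[0],:d.shape[1]]
    P=np.stack([(u-K[0,2])/K[0,0]*d,(v-K[1,2])/K[1,1]*d,d],-1)
    return (P-t)@Rm
def save(n,f):
    c=cam(n); cv2.imwrite(f"pics/{f}.png",c[0]); np.savez(f"{f}.npz",p=c[0],d=c[1],K=c[2],R=c[3],t=c[4],X=cloud(*c[1:])); return c
E
python3 - <<'E'
from h import *
s=robot.get_state(); print(s, robot.grasp_offset)
save("top","top1"); save("scene","scene1")
a=cv2.imread("pics/top1.png");b=cv2.imread("pics/scene1.png")
E
```

```text
{'time': 0.0, 'qpos': array([-1.21089097,  0.46942981, -0.04860951,  1.53370455,  0.02408799,
        1.14100073, -0.08230225]), 'joint_vel': array([-7.60222728e-04,  9.29743962e-04,  1.73268964e-05,  2.76124527e-04,
       -3.93057387e-05, -1.42772454e-04, -1.17616195e-03]), 'tau': array([ 1.18426087e-04, -5.07977593e+01, -8.09389818e-02, -2.36160403e+01,
       -6.13726233e-02,  3.80078028e-02,  1.80671896e-04]), 'position': array([255.75591648, 624.39836499, 403.7024725 ]), 'ee_rot': array([-1.61868618e-04,  1.93161965e-01,  9.81166396e-01, -9.65167941e-04]), 'force': array([0.81456428, 0.44693433, 0.01250158]), 'ft_torque': array([-0.0201049 ,  0.05536558,  0.02441933]), 'gripper_force': 0.0, 'gripper_width': 86.68336517244703} 163.5
```

View pics/top1.png

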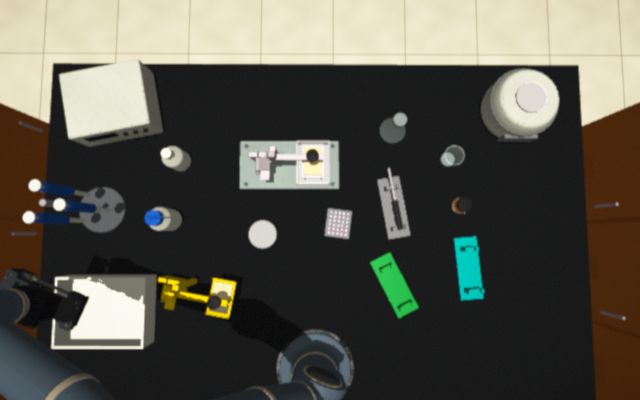

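View pics/scene1.png

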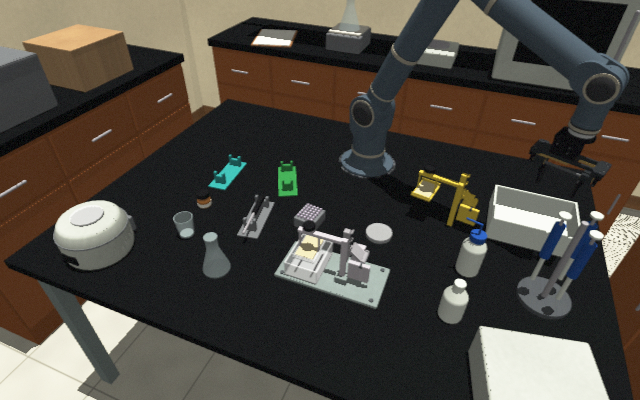

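The top view shows the grey lift at (290,165) and its yellow look-alike at (200,295). The grey rest holding the rod is at (393,207); the empty look-alikes are green (393,285) and turquoise (468,268). I choose the grey lift and the grey rest, and check both in a close crop.

```bash
python3 - <<'E'
from h import *
z=np.load("top1.npz");p=z['p'];X=z['X']
c=cv2.resize(p[130:250,230:420],None,fx=4,fy=4,interpolation=cv2.INTER_CUBIC);cv2.imwrite("pics/crop1.png",c)
# plate lift
def proj(P): 
    q=cv2.projectPoints(np.array(P,float).reshape(-1,3),cv2.Rodrigues(z['R'])[0],z['t'],z['K'],None)[0];return q.reshape(-1,2)
for (u,v) in [(250,150),(245,180),(330,150),(335,183),(312,156),(288,158),(265,160),(270,150),(385,185),(400,232),(396,215),(393,190),(390,172)]:
    print(u,v,X[v,u].round(0),p[v,u])
def rect(reg,zr):
    m=np.zeros(p.shape[:2],bool);m[reg]=True
    m&=(X[...,2]>zr[0])&(X[...,2]<zr[1])
    print(m.sum()); pts=X[m][:,:2].astype(np.float32); r=cv2.minAreaRect(pts); print(r); return m
rect(np.s_[135:195,232:345],(7,17))
m=rect(np.s_[165:245,370:415],(3,60))
hs=m&(X[...,2]>30); print(np.c_[X[hs]].round(0)[::6])
E
```

```text
250 150 [669. 208.  11.] [177 190 179]
245 180 [573. 222.  12.] [182 194 183]
330 150 [670. -43.  10.] [183 195 186]
335 183 [566. -59.   6.] [172 185 172]
312 156 [618.  10. 175.] [51 51 53]
288 158 [617.  77. 150.] [235 235 244]
265 160 [617. 146. 116.] [175 177 187]
270 150 [635. 125. 171.] [227 227 236]
385 185 [ 560. -216.    6.] [146 150 151]
400 232 [ 413. -260.    8.] [158 161 163]
396 215 [ 463. -240.   51.] [48 49 50]
393 190 [ 540. -234.   43.] [189 190 201]
390 172 [ 594. -225.   46.] [156 158 167]
2554
((625.9342651367188, 93.43152618408203), (349.8192443847656, 173.89047241210938), 87.38668060302734)
1443
((499.6849365234375, -237.6920166015625), (138.7875213623047, 248.58126831054688), 89.51244354248047)
[[ 605. -220.   39.]
 [ 599. -226.   38.]
 [ 592. -225.   43.]
 [ 583. -225.   43.]
 [ 576. -225.   46.]
 [ 570. -228.   45.]
 [ 564. -231.   44.]
 [ 558. -231.   43.]
 [ 556. -241.   36.]
 [ 552. -219.   44.]
 [ 553. -238.   36.]
 [ 549. -212.   45.]
 [ 549. -231.   41.]
 [ 548. -251.   48.]
 [ 547. -226.   38.]
 [ 546. -243.   42.]
 [ 542. -217.   52.]
 [ 544. -238. 
[... 189 characters left out ...]
  45.]
 [ 494. -233.   42.]
 [ 491. -233.   44.]
 [ 489. -234.   36.]
 [ 486. -235.   34.]
 [ 485. -251.   45.]
 [ 482. -250.   49.]
 [ 479. -250.   49.]
 [ 476. -250.   50.]
 [ 473. -250.   50.]
 [ 470. -250.   48.]
 [ 467. -252.   40.]
 [ 464. -250.   49.]
 [ 461. -251.   42.]
 [ 458. -250.   48.]
 [ 455. -250.   47.]
 [ 452. -253.   49.]
 [ 449. -253.   45.]
 [ 446. -253.   49.]
 [ 443. -253.   48.]
 [ 439. -252.   53.]
 [ 437. -254.   43.]
 [ 434. -253.   45.]
 [ 431. -247.   45.]
 [ 431. -267.   36.]
 [ 428. -243.   34.]
 [ 428. -259.   45.]
 [ 425. -229.   46.]
 [ 425. -247.   46.]
 [ 425. -268.   34.]
 [ 422. -234.   49.]
 [ 422. -252.   52.]
 [ 419. -232.   44.]
 [ 416. -231.   32.]]
```

View pics/crop1.png

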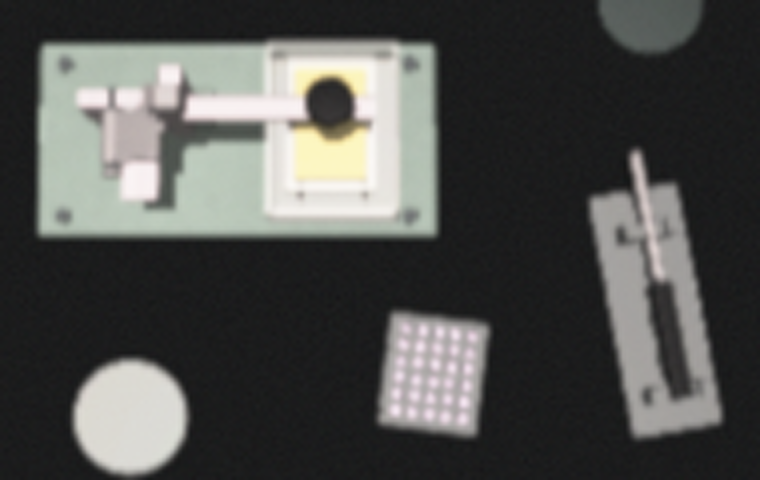

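Both are confirmed: the lift's plate centre is near (626,93), and the rod lies in the grey rest with its tip towards +x. Next I plan the move to above the rest.

```bash
cat > plan.py <<'E'
import json,sys,numpy as np
from scipy.spatial.transform import Rotation as R
# tool-down rotation whose y axis points at world angle psi (deg)
def down(psi):
    a=np.radians(psi); y=np.array([np.cos(a),np.sin(a),0]); z=np.array([0,0,-1.]); return R.from_matrix(np.c_[np.cross(y,z),y,z])
def load(): 
    s=json.load(open("cmd.json")); return np.array(s[0]),R.from_quat(s[1])
def store(p,r): json.dump([list(p),list(r.as_quat())],open("cmd.json","w"))
def plan(p,r,wps,op):
    """wps: list of (tcp_pos, psi, nrows). Prints calls of 5 rows."""
    rows=[]; pp,rr=p,r; 
    for q,psi,n in wps:
        q=np.array(q,float); t=down(psi); d=(rr.inv()*t).as_rotvec()
        for i in range(1,n+1): rows.append((pp+(q-pp)*i/n, rr*R.from_rotvec(d*i/n)))
        pp,rr=q,t
    while len(rows)%5: rows.append(rows[-1])
    for k in range(0,len(rows),5):
        out=[]
        for (q,t) in rows[k:k+5]:
            s=np.round(r.inv().apply(q-p)/1000,3); w=np.round((r.inv()*t).as_rotvec(degrees=True),1)
            out+=[*(s+0),*(w+0),op]
        print([float(f"{v:g}") for v in out])
        p=p+r.apply(np.array(out[-7:-4])*1000); r=r*R.from_rotvec(np.array(out[-4:-1]),degrees=True)
    store(p,r); print("end",p.round(1),"y-angle",np.degrees(np.arctan2(*r.as_matrix()[[1,0],1])).round(2))
E
python3 - <<'E'
from plan import *
p=np.array([255.841,624.641,404.773]);r=R.from_quat([0.193161965,0.981166396,-0.000965,-0.000162])
plan(p,down(67.72),[((470,270,420),0,12),((490,-240,420),-79,13)],1)
E
```

```text
[-0.028, -0.021, -0.001, 0.0, 0.0, 5.6, 1.0, -0.055, -0.041, -0.003, 0.0, 0.0, 11.3, 1.0, -0.083, -0.062, -0.004, 0.0, 0.0, 16.9, 1.0, -0.111, -0.082, -0.005, 0.0, 0.0, 22.6, 1.0, -0.139, -0.103, -0.006, 0.0, 0.0, 28.2, 1.0]
[-0.034, -0.005, -0.002, 0.0, 0.0, 5.7, 1.0, -0.068, -0.01, -0.003, 0.0, 0.0, 11.3, 1.0, -0.102, -0.015, -0.004, 0.0, 0.0, 16.9, 1.0, -0.136, -0.02, -0.005, 0.0, 0.0, 22.6, 1.0, -0.17, -0.025, -0.007, 0.0, 0.0, 28.2, 1.0]
[-0.033, 0.012, -0.001, 0.0, 0.0, 5.7, 1.0, -0.065, 0.023, -0.002, 0.0, 0.0, 11.3, 1.0, -0.104, 0.017, -0.002, 0.0, 0.0, 17.4, 1.0, -0.143, 0.011, -0.002, 0.0, 0.0, 23.5, 1.0, -0.182, 0.005, -0.002, 0.0, 0.0, 29.6, 1.0]
[-0.037, 0.013, 0.0, 0.0, 0.0, 6.0, 1.0, -0.073, 0.027, 0.0, 0.0, 0.0, 12.1, 1.0, -0.11, 0.041, 0.0, 0.0, 0.0, 18.2, 1.0, -0.147, 0.055, 0.0, 0.0, 0.0, 24.3, 1.0, -0.184, 0.068, 0.0, 0.0, 0.0, 30.3, 1.0]
[-0.024, 0.031, 0.0, 0.0, 0.0, 6.1, 1.0, -0.049, 0.061, 0.0, 0.0, 0.0, 12.2, 1.0, -0.074, 0.092, 0.0, 0.0, 0.0, 18.3, 1.0, -0.099, 0.122, 0.0, 0.0, 0.0, 24.3, 1.0, -0.124, 0.152, 0.0, 0.0, 0.0, 30.4, 1.0]
end [ 489.4 -240.   419.8] y-angle -78.98
```

Request:
carry_out --commands '[-0.028,-0.021,-0.001,0,0,5.6,1,-0.055,-0.041,-0.003,0,0,11.3,1,-0.083,-0.062,-0.004,0,0,16.9,1,-0.111,-0.082,-0.005,0,0,22.6,1,-0.139,-0.103,-0.006,0,0,28.2,1]'

```text
time: 0.52
position: [346.0, 475.1, 410.3]
ee_rot: [-0.0, 0.428, 0.904, -0.0]
force: [-0.5, 0.2, -0.6]
gripper_width: 86.6
gripper_force: 0.0
```

Request:
carry_out --commands '[-0.034,-0.005,-0.002,0,0,5.7,1,-0.068,-0.01,-0.003,0,0,11.3,1,-0.102,-0.015,-0.004,0,0,16.9,1,-0.136,-0.02,-0.005,0,0,22.6,1,-0.17,-0.025,-0.007,0,0,28.2,1]'

```text
time: 0.93
position: [434.7, 327.9, 417.4]
ee_rot: [-0.0, 0.636, 0.772, -0.0]
force: [0.8, 0.2, -0.3]
gripper_width: 87.4
gripper_force: 0.0
```

Request:
carry_out --commands '[-0.033,0.012,-0.001,0,0,5.7,1,-0.065,0.023,-0.002,0,0,11.3,1,-0.104,0.017,-0.002,0,0,17.4,1,-0.143,0.011,-0.002,0,0,23.5,1,-0.182,0.005,-0.002,0,0,29.6,1]'

```text
time: 1.35
position: [474.8, 150.3, 419.4]
ee_rot: [-0.0, 0.812, 0.584, -0.0]
force: [1.1, 0.2, 0.2]
gripper_width: 87.0
gripper_force: 0.0
```

Request:
carry_out --commands '[-0.037,0.013,0,0,0,6,1,-0.073,0.027,0,0,0,12.1,1,-0.11,0.041,0,0,0,18.2,1,-0.147,0.055,0,0,0,24.3,1,-0.184,0.068,0,0,0,30.3,1]'

```text
time: 1.77
position: [481.3, -45.8, 419.7]
ee_rot: [-0.0, 0.936, 0.351, 0.0]
force: [1.3, -0.2, 0.0]
gripper_width: 87.1
gripper_force: 0.0
```

Request:
carry_out --commands '[-0.024,0.031,0,0,0,6.1,1,-0.049,0.061,0,0,0,12.2,1,-0.074,0.092,0,0,0,18.3,1,-0.099,0.122,0,0,0,24.3,1,-0.124,0.152,0,0,0,30.4,1]'

```text
time: 2.18
position: [489.0, -241.6, 419.6]
ee_rot: [-0.0, 0.996, 0.094, 0.0]
force: [-0.1, -0.1, -0.0]
gripper_width: 86.7
gripper_force: 0.0
```

```bash
python3 - <<'E'
from h import *
s=robot.get_state(); print(s['time'],s['position'],s['qpos'],s['force'],R.from_quat(np.roll(s['ee_rot'],-1)).as_matrix().round(3))
save("wrist","w1"); save("top","top2")
E
```

```text
2.1833 [ 488.98481041 -241.61182889  419.59705792] [-0.26353814  0.30015962  0.80784116  1.85912326 -0.2447581   1.0846154
 -0.7455344 ] [-0.05203424 -0.07041183 -0.01049235] [[ 0.982  0.186  0.   ]
 [ 0.186 -0.982  0.001]
 [ 0.    -0.001 -1.   ]]
```

View pics/w1.png

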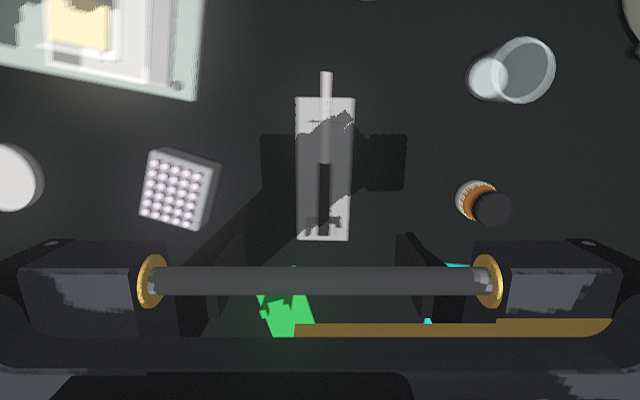

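Wrist view: the rod runs from the handle at (323,165–240) up to its tip at (326,72), with the rest around it. The tip box is at (180,190).

```bash
python3 - <<'E'
from h import *
z=np.load("w1.npz");p=z['p'].astype(int);X=z['X'];K,Rm,t=z['K'],z['R'],z['t']
def ray(u,v,h):
    d=Rm.T@np.array([(u-K[0,2])/K[0,0],(v-K[1,2])/K[1,1],1]);c=-Rm.T@t;return (c+d*(h-c[2])/d[2])[:2]
g=p.sum(2)
for v in range(66,242,6): print(v,[int(x) for x in g[v,312:342]//3])
print(X[100:240:8,323].round(0).tolist())
# rest plate corners
for c in [(297,97),(354,97),(297,240),(348,240)]: print(c,ray(*c,5).round(1))
zt=np.load("top2.npz");q=zt['p'][165:245,375:415];cv2.imwrite("pics/t2c.png",cv2.resize(q,None,fx=8,fy=7))
E
```

```text
66 [47, 46, 47, 47, 46, 51, 47, 49, 49, 49, 49, 47, 50, 51, 50, 50, 49, 49, 47, 49, 50, 50, 49, 45, 50, 49, 45, 50, 46, 48]
72 [50, 50, 51, 51, 50, 50, 46, 45, 121, 140, 168, 194, 195, 204, 194, 190, 180, 162, 143, 106, 74, 44, 51, 48, 51, 48, 49, 50, 50, 51]
78 [51, 50, 48, 51, 53, 48, 49, 44, 120, 136, 171, 191, 194, 207, 207, 206, 194, 189, 164, 128, 112, 38, 49, 50, 49, 51, 53, 48, 48, 51]
84 [52, 51, 51, 50, 54, 51, 49, 45, 123, 136, 170, 192, 196, 209, 208, 206, 196, 185, 170, 129, 79, 44, 49, 51, 50, 50, 53, 53, 48, 54]
90 [52, 52, 53, 52, 51, 54, 51, 46, 125, 137, 172, 194, 198, 210, 209, 205, 201, 179, 148, 129, 57, 49, 51, 53, 52, 50, 54, 52, 51, 51]
96 [65, 60, 60, 58, 56, 59, 57, 52, 116, 136, 172, 195, 198, 210, 210, 201, 190, 174, 138, 122, 36, 43, 46, 44, 46, 45, 43, 43, 40, 41]
102 [194, 195, 194, 194, 195, 195, 195, 189, 192, 192, 206, 202, 213, 207, 215, 177, 210, 188, 183, 195, 177, 196, 195, 194, 194, 194, 194, 194, 194, 194]
108 [194, 194, 194, 193, 194, 195, 194, 188, 193, 192, 205, 213, 213, 210, 210, 211, 209, 201, 191, 190, 193, 194, 194, 194, 194, 194, 193, 
[... 2835 characters left out ...]
, 177, 186, 184, 185, 184, 184]
240 [95, 96, 96, 96, 88, 89, 111, 115, 117, 118, 119, 118, 118, 129, 130, 130, 131, 131, 133, 124, 116, 135, 134, 134, 136, 135, 135, 130, 150, 150]
[[578.0, -228.0, 44.0], [570.0, -230.0, 44.0], [561.0, -232.0, 44.0], [553.0, -233.0, 44.0], [544.0, -235.0, 45.0], [535.0, -237.0, 44.0], [526.0, -238.0, 44.0], [517.0, -240.0, 45.0], [508.0, -242.0, 47.0], [499.0, -243.0, 48.0], [490.0, -245.0, 48.0], [481.0, -247.0, 49.0], [471.0, -249.0, 48.0], [461.0, -251.0, 48.0], [451.0, -253.0, 49.0], [442.0, -255.0, 49.0], [431.0, -257.0, 49.0], [403.0, -262.0, 4.0]]
(297, 97) [ 577.1 -196.4]
(354, 97) [ 590.1 -265.1]
(297, 240) [ 390.5 -227.9]
(348, 240) [ 403.8 -297.8]
```

```bash
python3 - <<'E'
from h import *
z=np.load("w1.npz");K,Rm,t=z['K'],z['R'],z['t']
def ray(u,v,h):
    d=Rm.T@np.array([(u-K[0,2])/K[0,0],(v-K[1,2])/K[1,1],1]);c=-Rm.T@t;return (c+d*(h-c[2])/d[2])[:2]
a=ray(324.6,156,42);b=ray(326,76,42);h=ray(324,200,48)
tip=ray(326,71.5,43);fr=ray(324.4,165,47)
print(a,b,h,tip,fr,np.degrees(np.arctan2(*(b-a)[::-1])),np.degrees(np.arctan2(*(b-h)[::-1])),np.linalg.norm(tip-fr), "cam",-Rm.T@t)
u=(b-h)/np.linalg.norm(b-h); g=(tip-145*u+fr-45*u)/2
print("grip",tip-145*u,fr-45*u,"point +30:",g+30*u)
E
python3 - <<'E'
import sys;sys.path.insert(0,'.')
from h import *
z=np.load("top2.npz");p=z['p'];X=z['X'];K,Rm,t=z['K'],z['R'],z['t']
# plate lift edges: color mask greenish grey bright, ray at z=12
g=(p.min(2)>120)
reg=np.zeros(g.shape,bool);reg[130:200,225:350]=True
m=(g&reg).astype(np.uint8)
c=max(cv2.findContours(m,0,2)[0],key=cv2.contourArea)[:,0].astype(float)
d=np.c_[(c[:,0]-K[0,2])/K[0,0],(c[:,1]-K[1,2])/K[1,1],np.ones(len(c))]@Rm; C=-Rm.T@t
P=C+d*((12-C[2])/d[:,2])[:,None]
print(cv2.minAreaRect(P[:,:2].astype(np.float32)))
kn=(p.max(2)<70); reg[:]=False; reg[145:172,300:325]=True
v,u=np.where(kn&reg&(X[...,2]>150)); print("knob",X[v,u].mean(0),len(u),X[v,u].std(0))
E
```

```text
[ 517.26702982 -241.93608652] [ 603.07697488 -226.81583779] [ 466.29025209 -251.01611506] [ 607.42241222 -225.9452819 ] [ 507.60771982 -243.49707428] 9.993291152281191 10.032937537925088 101.34613083351833 cam [ 562.67049095 -227.43311126  399.78441315]
grip [ 464.63978624 -251.20635307] [ 463.29587038 -251.33671705] point +30: [ 493.50906127 -246.04510654]
((624.6181640625, 85.62760162353516), (151.95433044433594, 307.83428955078125), 0.16016049683094025)
knob [619.45973183   9.6985478  172.17459632] 99 [8.01274005 7.47356369 1.92123761]
```

```bash
python3 - <<'E'
from plan import *
from h import robot
print(robot.get_state()['position'])
plan(*load(),[((493.5,-246,240),-80,6),((493.5,-246,203.5),-80,4)],1)
E
```

```text
[ 487.56891995 -246.32403011  420.11496356]
[0.0, 0.001, 0.03, 0.0, 0.0, 0.2, 1.0, 0.001, 0.002, 0.06, 0.0, 0.0, 0.3, 1.0, 0.001, 0.003, 0.09, 0.0, 0.0, 0.5, 1.0, 0.002, 0.004, 0.12, 0.0, 0.0, 0.7, 1.0, 0.002, 0.006, 0.15, 0.0, 0.0, 0.8, 1.0]
[0.001, 0.001, 0.03, 0.0, 0.0, 0.2, 1.0, 0.001, 0.001, 0.039, 0.0, 0.0, 0.2, 1.0, 0.001, 0.001, 0.048, 0.0, 0.0, 0.2, 1.0, 0.001, 0.001, 0.057, 0.0, 0.0, 0.2, 1.0, 0.001, 0.001, 0.066, 0.0, 0.0, 0.2, 1.0]
end [ 493.6 -246.3  203.8] y-angle -79.98
```

Request:
carry_out --commands '[0,0.001,0.03,0,0,0.2,1,0.001,0.002,0.06,0,0,0.3,1,0.001,0.003,0.09,0,0,0.5,1,0.002,0.004,0.12,0,0,0.7,1,0.002,0.006,0.15,0,0,0.8,1]'

```text
time: 2.7
position: [492.7, -244.3, 268.0]
ee_rot: [-0.001, 0.996, 0.09, -0.0]
force: [0.5, 0.6, 0.3]
gripper_width: 86.9
gripper_force: 0.0
```

```bash
python3 - <<'E'
from h import *
for i in range(3):
  s=robot.get_state(); print(s['time'],s['position'],s['ee_rot'],s['force']); 
  if i<2: robot.read_camera("wrist")
E
```

```text
2.7 [ 492.66474311 -244.25710849  268.01173607] [-5.41158172e-04  9.95940343e-01  9.00140155e-02 -1.35173435e-04] [0.49518554 0.55138909 0.32835919]
2.75 [ 490.85675315 -243.1956589   262.89329449] [-0.00216027  0.99592853  0.08999243 -0.00480123] [-1.18806522  0.89367064 -3.52251995]
2.8 [ 491.03144993 -243.54717535  265.43694594] [-0.00228471  0.99596021  0.08964744 -0.00462346] [-0.5741065   0.27507312  0.33154885]
```

Request:
carry_out --commands '[0.001,0.001,0.025,0,0,0.2,1,0.001,0.001,0.042,0,0,0.2,1,0.001,0.001,0.055,0,0,0.2,1,0.001,0.001,0.063,0,0,0.2,1,0.001,0.001,0.066,0,0,0.2,1]'

```text
time: 3.22
position: [493.9, -245.9, 203.6]
ee_rot: [-0.0, 0.996, 0.088, -0.0]
force: [-0.0, -0.6, 0.7]
gripper_width: 87.0
gripper_force: 0.0
```

```bash
python3 - <<'E'
from h import *
for i in range(3):
  s=robot.get_state(); print(s['time'],s['position'],s['ee_rot'],s['force']); 
  if i<2: p,d=robot.read_camera("wrist")
E
```

```text
3.2167 [ 493.86733969 -245.91007298  203.57296114] [-2.71715784e-04  9.96147319e-01  8.76951184e-02 -1.10184466e-04] [-0.00663411 -0.55512435  0.69347603]
3.2667 [ 493.81143782 -246.06232969  203.61049358] [-1.76305832e-04  9.96160124e-01  8.75498135e-02 -7.91311628e-05] [ 0.16450606  0.25868556 -0.69939925]
3.3167 [ 493.93649159 -246.25868673  204.17550311] [1.45918309e-05 9.96167553e-01 8.74650057e-02 2.80131377e-04] [ 0.12430783 -0.56997325 -0.58907001]
```

Settled on target. Now I close the grip at 60 N.

Request:
carry_out --commands '[0,0,0,0,0,0,0.4,0,0,0,0,0,0,0,0,0,0,0,0,0,0,0,0,0,0,0,0,0,0,0,0,0,0,0,0]' --newtons 60

```text
time: 3.73
position: [493.8, -246.2, 204.0]
ee_rot: [0.0, 0.996, 0.087, 0.0]
force: [0.0, -0.2, 0.1]
gripper_width: 61.3
gripper_force: 0.0
```

Request:
carry_out --commands '[0,0,0,0,0,0,0,0,0,0,0,0,0,0,0,0,0,0,0,0,0,0,0,0,0,0,0,0,0,0,0,0,0,0,0]'

```text
time: 4.15
position: [493.7, -246.2, 203.7]
ee_rot: [-0.0, 0.996, 0.087, -0.0]
force: [-0.1, 0.9, -0.7]
gripper_width: 28.2
gripper_force: 0.0
```

```bash
python3 - <<'E'
from h import *
s=robot.get_state(); print(s['position'],s['force'],s['ft_torque'],s['gripper_width'],s['gripper_force'])
E
```

```text
[ 493.68588054 -246.24841194  203.66799473] [-0.11532617  0.88195737 -0.69061064] [-0.06443539  0.15843448 -0.01634051] 28.185476836305256 0.0
```

Request:
carry_out --commands '[0,0,0,0,0,0,0,0,0,0,0,0,0,0,0,0,0,0,0,0,0,0,0,0,0,0,0,0,0,0,0,0,0,0,0]'

```text
time: 4.57
position: [493.6, -246.2, 203.6]
ee_rot: [-0.0, 0.996, 0.087, -0.0]
force: [-0.5, 0.3, -0.0]
gripper_width: 15.1
gripper_force: 59.7
```

```bash
python3 - <<'E'
from plan import *
from h import robot
s=robot.get_state();print(s['position'],s['gripper_width'],s['gripper_force'],s['force'])
plan(*load(),[((493.6,-246.3,254),-80,5),((490,-220,380),-80,5),((450,100,384),-88,10),((430,140,384),-90,3),((430,145.6,384),-90,2)],0)
E
```

```text
[ 493.62015829 -246.19341979  203.6472778 ] 15.072975125960426 59.67571523040533 [-0.49685298  0.26279883 -0.04900119]
[0.0, 0.0, -0.01, 0.0, 0.0, 0.0, 0.0, 0.0, 0.0, -0.02, 0.0, 0.0, 0.0, 0.0, 0.0, 0.0, -0.03, 0.0, 0.0, 0.0, 0.0, 0.0, 0.0, -0.04, 0.0, 0.0, 0.0, 0.0, 0.0, 0.0, -0.05, 0.0, 0.0, 0.0, 0.0]
[0.0, -0.005, -0.025, 0.0, 0.0, 0.0, 0.0, 0.0, -0.011, -0.051, 0.0, 0.0, 0.0, 0.0, 0.001, -0.016, -0.076, 0.0, 0.0, 0.0, 0.0, 0.001, -0.021, -0.101, 0.0, 0.0, 0.0, 0.0, 0.001, -0.026, -0.126, 0.0, 0.0, 0.0, 0.0]
[0.002, -0.033, -0.001, 0.0, 0.0, 0.8, 0.0, 0.003, -0.065, -0.001, 0.0, 0.0, 1.6, 0.0, 0.005, -0.097, -0.001, 0.0, 0.0, 2.4, 0.0, 0.007, -0.129, -0.002, 0.0, 0.0, 3.2, 0.0, 0.008, -0.162, -0.002, 0.0, 0.0, 4.0, 0.0]
[0.0, -0.032, -0.001, 0.0, 0.0, 0.8, 0.0, -0.001, -0.064, -0.001, 0.0, 0.0, 1.6, 0.0, -0.002, -0.096, -0.001, 0.0, 0.0, 2.4, 0.0, -0.002, -0.129, -0.002, 0.0, 0.0, 3.2, 0.0, -0.003, -0.161, -0.002, 0.0, 0.0, 4.0, 0.0]
[-0.006, -0.013, 0.0, 0.0, 0.0, 0.7, 0.0, -0.012, -0.027, 0.0, 0.0, 0.0, 1.4, 0.0, -0.019, -0.04, 0.0, 0.0, 0.0, 2.0, 0.0, -0.018, -0.043, 0.0, 0.0, 0.0, 2.0, 0.0, -0.018, -0.046, 0.0, 0.0, 0.0, 2.0, 0.0]
end [430.3 145.6 383.8] y-angle -89.98
```

Request:
carry_out --commands '[0,0,-0.01,0,0,0,0,0,0,-0.02,0,0,0,0,0,0,-0.03,0,0,0,0,0,0,-0.04,0,0,0,0,0,0,-0.05,0,0,0,0]'

```text
time: 4.98
position: [493.8, -246.4, 255.2]
ee_rot: [0.0, 0.996, 0.087, 0.001]
force: [0.2, -0.3, -0.6]
gripper_width: 15.2
gripper_force: 59.7
```

Request:
carry_out --commands '[0,-0.005,-0.025,0,0,0,0,0,-0.011,-0.051,0,0,0,0,0.001,-0.016,-0.076,0,0,0,0,0.001,-0.021,-0.101,0,0,0,0,0.001,-0.026,-0.126,0,0,0,0]'

```text
time: 5.4
position: [489.7, -220.4, 381.7]
ee_rot: [-0.0, 0.996, 0.087, 0.0]
force: [0.6, 0.1, -1.0]
gripper_width: 15.6
gripper_force: 59.7
```

Request:
carry_out --commands '[0.002,-0.033,-0.001,0,0,0.8,0,0.003,-0.065,-0.001,0,0,1.6,0,0.005,-0.097,-0.001,0,0,2.4,0,0.007,-0.129,-0.002,0,0,3.2,0,0.008,-0.162,-0.002,0,0,4,0]'

```text
time: 5.82
position: [469.3, -58.6, 382.7]
ee_rot: [-0.0, 0.999, 0.052, 0.001]
force: [1.2, 0.3, -1.5]
gripper_width: 15.6
gripper_force: 59.7
```

Request:
carry_out --commands '[0,-0.032,-0.001,0,0,0.8,0,-0.001,-0.064,-0.001,0,0,1.6,0,-0.002,-0.096,-0.001,0,0,2.4,0,-0.002,-0.129,-0.002,0,0,3.2,0,-0.003,-0.161,-0.002,0,0,4,0]'

```text
time: 6.23
position: [449.4, 101.4, 384.7]
ee_rot: [-0.001, 1.0, 0.017, 0.001]
force: [0.6, 0.1, -1.1]
gripper_width: 15.0
gripper_force: 59.7
```

Request:
carry_out --commands '[-0.006,-0.013,0,0,0,0.7,0,-0.012,-0.027,0,0,0,1.4,0,-0.019,-0.04,0,0,0,2,0,-0.018,-0.043,0,0,0,2,0,-0.018,-0.046,0,0,0,2,0]'

```text
time: 6.65
position: [430.3, 145.7, 384.3]
ee_rot: [-0.0, 1.0, 0.001, 0.0]
force: [0.0, 1.3, -0.4]
gripper_width: 15.7
gripper_force: 59.7
```

```bash
python3 - <<'E'
from h import *
for i in range(4): robot.read_camera("wrist")
s=robot.get_state(); print(s['time'],s['position'],s['ee_rot'],s['qpos'],s['force'],s['ft_torque'],s['gripper_width'],s['gripper_force'])
save("wrist","w2"); save("scene","s2")
p=np.load("s2.npz")['p']; cv2.imwrite("pics/s2c.png",cv2.resize(p[200:320,250:400],None,fx=5,fy=5,interpolation=cv2.INTER_CUBIC))
E
```

```text
6.85 [430.77354291 144.65665417 383.94215712] [ 6.60683212e-05  9.99999815e-01 -5.63076141e-04  2.19463347e-04] [-1.03780396  0.13711663  0.69244296  2.08852189 -0.10717824  0.94962161
 -1.85941021] [ 0.18946513  0.19672101 -1.32952668] [-0.07733186  0.14807513 -0.03193306] 15.086923316949246 59.67630844563246
```

View pics/w2.png

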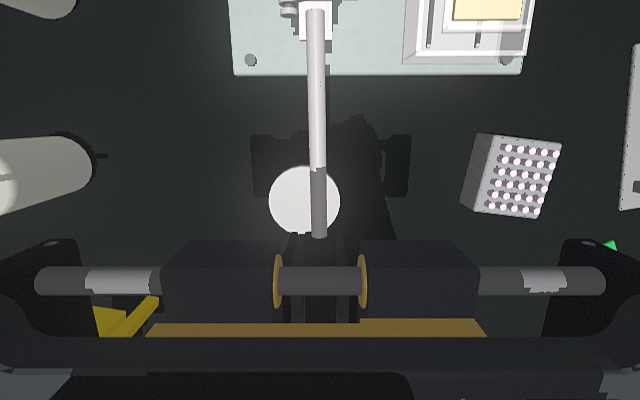

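The rod is held, tip at (316,10), with the ledge block right behind it at (300–332,0–40). The plate's front edge is at row 75. I measure these.

```bash
python3 - <<'E'
from h import *
z=np.load("w2.npz");p=z['p'].astype(int);X=z['X'];K,Rm,t=z['K'],z['R'],z['t']
def ray(u,v,h):
    d=Rm.T@np.array([(u-K[0,2])/K[0,0],(v-K[1,2])/K[1,1],1]);c=-Rm.T@t;return (c+d*(h-c[2])/d[2])[:2].round(1)
g=p.sum(2)//3
def edge(row=None,col=None,lo=0,hi=0):
    a=(g[row,lo:hi] if row is not None else g[lo:hi,col]).astype(float);i=np.argmax(abs(np.diff(a)));return lo+i+.5+.5
print("plate L edges",[ray(edge(row=r,lo=222,hi=245),r+.0,12) for r in (30,50,66)])
print("plate front",[ray(c,edge(col=c,lo=65,hi=85),12) for c in (245,280,360,440,510)])
print("R",[ray(edge(row=r,lo=505,hi=540),r,12) for r in (30,50,64)])
for r in (12,30,60,100,150):
    print(r,g[r,296:336].tolist() if r<40 else '', )
for r in (15,40,80,120,160):
    s=X[r,300:334]; k=abs(s[:,2]-222)<12; print(r,np.where(k)[0][[0,-1]]+300 if k.any() else None, np.median(s[k],0).round(1) if k.any() else s[:,2].round(0))
for r in (14,20,28,34,38): print(r,[(int(c),X[r,c].round(0).tolist()) for c in (301,304,328,330)])
L=(X[...,2]>75)&(X[...,2]<125)&(abs(X[...,1]-145)<40)
print("ledge z",np.unique(X[L][:,2].round(0),return_counts=True)); Q=X[L&(X[...,2]>80)]; print(Q.min(0),Q.max(0),np.median(Q,0))
E
```

```text
plate L edges [array([589.5, 237.1]), array([570.6, 236.5]), array([555.1, 236.7])]
plate front [array([545.2, 224.6]), array([545.1, 187. ]), array([546. , 101.1]), array([545.9,  15.2]), array([545.8, -59.9])]
R [array([589.1, -73.3]), array([570.2, -73.7]), array([556.7, -54.9])]
12 [166, 125, 137, 255, 253, 252, 252, 253, 255, 197, 157, 184, 196, 204, 208, 213, 217, 222, 231, 230, 223, 216, 212, 206, 200, 194, 181, 159, 160, 255, 249, 244, 246, 248, 254, 255, 100, 119, 123, 123]
30 [118, 118, 113, 242, 255, 253, 253, 253, 254, 255, 138, 177, 195, 202, 208, 213, 217, 221, 230, 237, 226, 218, 214, 209, 202, 196, 188, 170, 137, 255, 252, 247, 248, 250, 254, 255, 87, 214, 209, 207]
60 
100 
150 
15 [306 324] [544.7 146.4 223.5]
40 [306 324] [535.4 146.5 223.4]
80 [307 324] [519.9 146.3 223.6]
120 [308 325] [503.2 146.  223.7]
160 [309 325] [485.4 145.8 223.8]
14 [(301, [581.0, 159.0, 94.0]), (304, [581.0, 157.0, 93.0]), (328, [581.0, 138.0, 93.0]), (330, [581.0, 136.0, 94.0])]
20 [(301, [577.0, 159.0, 94.0]), (304, [577.0, 157.0, 93.0]), (328, [577.0, 138.0, 94.0]), (330, [577.0, 136.0, 93.0])]
28 [(301, [571.0, 159.0, 94.0]), (304, [572.0, 157.0, 93.0]), (328, [571.0, 138.0, 93.0]), (330, [572.0, 136.0, 92.0])]
34 [(301, [567.0, 159.0, 93.0]), (304, [567.0, 157.0, 94.0]), (328, [567.0, 138.0, 94.0]), (330, [567.0, 136.0, 94.0])]
38 [(301, [564.0, 159.0, 93.0]), (304, [564.0, 157.0, 93.0]), (328, [564.0, 138.0, 94.0]), (330, [564.0, 136.0, 93.0])]
ledge z (array([ 82.,  83.,  84.,  85.,  86.,  87.,  88.,  89.,  90.,  91.,  92.,
        93.,  94.,  95.,  96.,  97.,  98.,  99., 100.]), array([  1,   1,   4,   7,   5,  15,  11,  20,  12,  18,  81, 314, 349,
       125,  48,  39,  25,   8,   4]))
[562.83906192 135.08313699  82.27048546] [591.41342853 176.64177182 100.2972373 ] [583.18296788 156.84922049  93.60891011]
```

View pics/s2c.png

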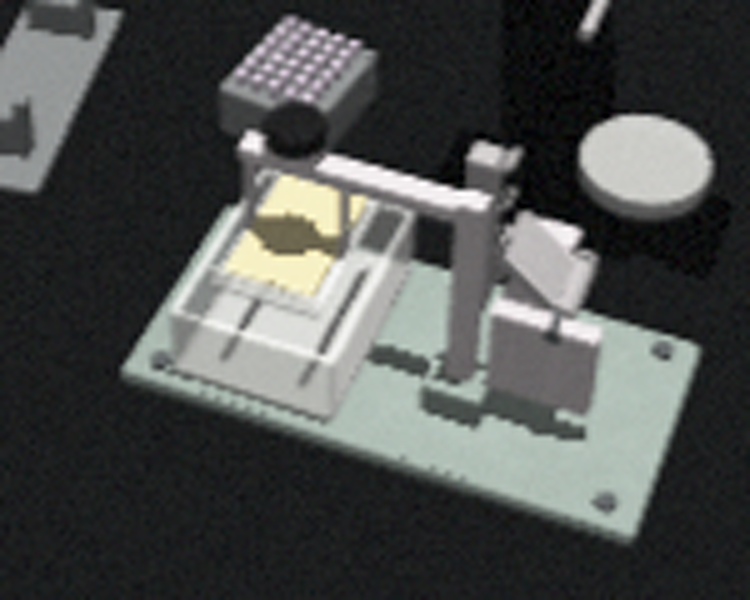

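Scene crop: the pawl plate, grey and slanting, sits over the ledge at (550,270); the knob is at (297,130). The lift origin works out at (620.5, 116.7) with yaw ≈ 0. The ledge top is z ≈ 94, front x ≈ 563 and sides y 134.5..160.5, which all fits the given sizes.

```bash
python3 - <<'E'
from plan import *
from h import robot
s=robot.get_state();print(s['position'],s['force'])
plan(*load(),[((450,142,330),-90.3,4),((463,141.5,290),-90.5,3),((466,141.5,275),-90.5,3)],0)
E
```

```text
[430.67195144 144.69253994 383.7834171 ] [-0.54542305 -0.38334108 -1.34532616]
[0.005, 0.001, 0.013, 0.0, 0.0, 0.1, 0.0, 0.01, 0.002, 0.027, 0.0, 0.0, 0.2, 0.0, 0.015, 0.003, 0.04, 0.0, 0.0, 0.2, 0.0, 0.02, 0.004, 0.054, 0.0, 0.0, 0.3, 0.0, 0.024, 0.004, 0.067, 0.0, 0.0, 0.4, 0.0]
[0.004, 0.0, 0.013, 0.0, 0.0, 0.1, 0.0, 0.009, 0.0, 0.027, 0.0, 0.0, 0.1, 0.0, 0.01, 0.0, 0.032, 0.0, 0.0, 0.1, 0.0, 0.011, 0.0, 0.037, 0.0, 0.0, 0.1, 0.0, 0.012, 0.0, 0.042, 0.0, 0.0, 0.1, 0.0]
end [466.3 141.5 274.8] y-angle -90.48
```

Request:
carry_out --commands '[0.005,0.001,0.013,0,0,0.1,0,0.01,0.002,0.027,0,0,0.2,0,0.015,0.003,0.04,0,0,0.2,0,0.02,0.004,0.054,0,0,0.3,0,0.024,0.004,0.067,0,0,0.4,0]'

```text
time: 7.37
position: [454.9, 140.8, 316.0]
ee_rot: [0.0, 1.0, -0.004, 0.0]
force: [0.1, 0.7, -0.9]
gripper_width: 15.1
gripper_force: 59.7
```

Request:
carry_out --commands '[0.004,0,0.013,0,0,0.1,0,0.009,0,0.027,0,0,0.1,0,0.01,0,0.032,0,0,0.1,0,0.011,0,0.037,0,0,0.1,0,0.012,0,0.042,0,0,0.1,0]'

```text
time: 7.78
position: [466.6, 141.2, 274.7]
ee_rot: [-0.0, 1.0, -0.004, 0.0]
force: [0.2, 0.3, -0.6]
gripper_width: 15.3
gripper_force: 59.7
```

```bash
cat > st.py <<'E'
from h import *
F=[];T=[];P=[]
for i in range(4):
    robot.read_camera("wrist"); s=robot.get_state(); F.append(s['force']);T.append(s['ft_torque']);P.append(s['position'])
print(round(s['time'],2),"pos",np.mean(P,0).round(2),"F",np.mean(F,0).round(2),"sd",np.std(F,0).round(2),"T",np.mean(T,0).round(3),"w",round(s['gripper_width'],1),round(s['gripper_force'],1))
E
python3 st.py; python3 - <<'E'
from h import *
save("wrist","w3")
z=np.load("w3.npz");X=z['X']
for r in range(0,170,16):
    s=X[r,296:340]; k=(s[:,2]>100)&(s[:,2]<125); print(r,(np.where(k)[0][[0,-1]]+296,s[k].mean(0).round(1)) if k.any() else None, [s[i].round(0).tolist() for i in (3,40)])
L=(X[...,2]>85)&(X[...,2]<100)&(abs(X[...,1]-147)<10)&(X[...,0]<587);print(np.median(X[L],0),L.sum())
E
```

```text
7.98 pos [466.35 141.42 274.63] F [ 0.32 -0.03 -1.29] sd [0.44 0.33 0.47] T [-0.049  0.179 -0.005] w 15.2 59.7
0 (array([296, 302]), array([589.2, 149.6, 103.6])) [[589.0, 150.0, 104.0], [618.0, 129.0, 13.0]]
16 (array([306, 324]), array([579.9, 142.6, 114.7])) [[586.0, 150.0, 94.0], [608.0, 129.0, 12.0]]
32 (array([306, 324]), array([574.1, 142.6, 114.8])) [[579.0, 150.0, 95.0], [598.0, 129.0, 12.0]]
48 (array([306, 324]), array([568.1, 142.7, 114.7])) [[572.0, 151.0, 94.0], [587.0, 129.0, 12.0]]
64 (array([307, 324]), array([561.8, 142.6, 115. ])) [[565.0, 151.0, 94.0], [577.0, 129.0, 11.0]]
80 (array([307, 324]), array([555.5, 142.7, 114.6])) [[566.0, 156.0, 13.0], [566.0, 129.0, 14.0]]
96 (array([308, 325]), array([549. , 142.3, 114.9])) [[555.0, 157.0, 11.0], [554.0, 129.0, 12.0]]
112 (array([308, 325]), array([542.3, 142.4, 114.7])) [[543.0, 157.0, 1.0], [543.0, 128.0, -0.0]]
128 (array([309, 325]), array([535.4, 142.2, 114.9])) [[531.0, 158.0, 1.0], [530.0, 128.0, 0.0]]
144 (array([309, 325]), array([528.3, 142.3, 114.8])) [[518.0, 158.0, 1.0], [517.0, 128.0, -0.0]]
160 (array([309, 325]), array([521.1, 142.4, 114.8])) [[505.0, 159.0, -0.0], [504.0, 128.0, 1.0]]
[574.57613607 151.67544501  93.60852069] 1366
```

View pics/w3.png

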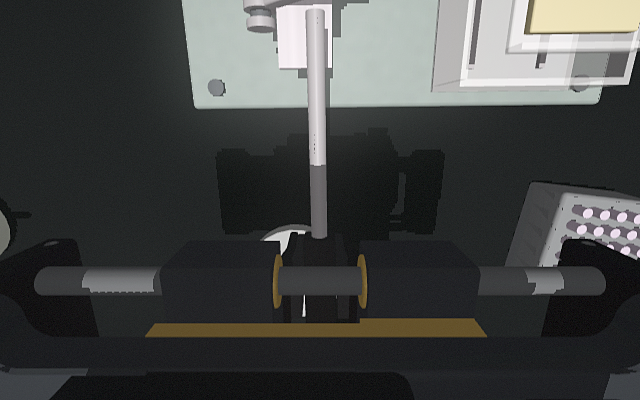

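Wrist view: the tip at (316,10) is over the front of the ledge, 13 mm above it, at y 142.5 (lift 25) and x ≈ 582 (lift −38). I lower it to feel for the ledge.

Request:
carry_out --commands '[0,0,0.003,0,0,0,0,0,0,0.006,0,0,0,0,0,0,0.008,0,0,0,0,0,0,0.0095,0,0,0,0,0,0,0.01,0,0,0,0]'

```text
time: 8.45
position: [466.2, 141.5, 264.4]
ee_rot: [0.0, 1.0, -0.004, -0.0]
force: [-0.0, -0.6, -0.5]
gripper_width: 15.1
gripper_force: 59.7
```

Request:
carry_out --commands '[0,0,0.0005,0,0,0,0,0,0,0.001,0,0,0,0,0,0,0.001,0,0,0,0,0,0,0.001,0,0,0,0,0,0,0.001,0,0,0,0]'

```text
time: 8.87
position: [466.4, 141.5, 263.8]
ee_rot: [-0.0, 1.0, -0.004, 0.0]
force: [1.0, -0.5, -0.9]
gripper_width: 15.5
gripper_force: 59.7
```

```bash
python3 st.py
```

```text
9.07 pos [466.37 141.53 263.79] F [-0.26 -0.68 -1.38] sd [0.38 0.31 0.46] T [-0.042  0.211 -0.021] w 15.6 59.7
```

Request:
carry_out --commands '[0,0,0.0005,0,0,0,0,0,0,0.001,0,0,0,0,0,0,0.001,0,0,0,0,0,0,0.001,0,0,0,0,0,0,0.001,0,0,0,0]'

```text
time: 9.48
position: [466.4, 141.5, 262.7]
ee_rot: [-0.0, 1.0, -0.004, -0.0]
force: [-0.5, 1.0, -0.2]
gripper_width: 15.2
gripper_force: 59.7
```

```bash
python3 st.py
```

```text
9.68 pos [466.35 141.52 262.72] F [-0.1   0.34 -0.68] sd [0.3  0.56 0.58] T [-0.073  0.18   0.019] w 15.4 59.7
```

Request:
carry_out --commands '[0,0,0.0005,0,0,0,0,0,0,0.001,0,0,0,0,0,0,0.001,0,0,0,0,0,0,0.001,0,0,0,0,0,0,0.001,0,0,0,0]'

```text
time: 10.1
position: [466.3, 141.5, 261.7]
ee_rot: [-0.0, 1.0, -0.004, -0.0]
force: [-0.2, 0.2, -1.3]
gripper_width: 15.3
gripper_force: 59.7
```

```bash
python3 st.py
```

```text
10.3 pos [466.35 141.53 261.73] F [-0.06  0.09 -0.98] sd [0.47 0.31 0.36] T [-0.032  0.179  0.016] w 15.2 59.7
```

Request:
carry_out --commands '[0,0,0.0005,0,0,0,0,0,0,0.001,0,0,0,0,0,0,0.001,0,0,0,0,0,0,0.001,0,0,0,0,0,0,0.001,0,0,0,0]'

```text
time: 10.72
position: [466.4, 141.6, 260.8]
ee_rot: [-0.0, 1.0, -0.004, 0.0]
force: [0.1, 0.1, -0.1]
gripper_width: 15.5
gripper_force: 59.7
```

```bash
python3 st.py
```

```text
10.92 pos [466.38 141.54 260.77] F [ 0.03 -0.35 -0.3 ] sd [0.51 0.1  0.56] T [-0.055  0.146 -0.001] w 15.5 59.7
```

Request:
carry_out --commands '[0,0,0.0005,0,0,0,0,0,0,0.0005,0,0,0,0,0,0,0.0005,0,0,0,0,0,0,0.0005,0,0,0,0,0,0,0.0005,0,0,0,0]'

```text
time: 11.33
position: [466.4, 141.5, 260.3]
ee_rot: [-0.0, 1.0, -0.004, 0.0]
force: [-0.8, -0.4, 0.5]
gripper_width: 15.1
gripper_force: 59.7
```

```bash
python3 st.py
```

```text
11.53 pos [466.38 141.53 260.27] F [-0.63 -0.11  0.22] sd [0.23 0.36 0.37] T [-0.028  0.092 -0.031] w 15.8 59.7
```

Contact at TCP z ≈ 261.2, with torque down 0.09 Nm, so about 1 N. I back up a little and slide in.

Request:
carry_out --commands '[0,0,-0.0008,0,0,0,0,0,0,-0.0014,0,0,0,0,0.002,0,-0.0014,0,0,0,0,0.004,0,-0.0014,0,0,0,0,0.005,0,-0.0014,0,0,0,0]'

```text
time: 11.95
position: [471.6, 141.5, 261.6]
ee_rot: [0.0, 1.0, -0.004, 0.0]
force: [-0.1, 0.3, -1.5]
gripper_width: 15.5
gripper_force: 59.7
```

Request:
carry_out --commands '[0.002,0,0,0,0,0,0,0.004,0,0,0,0,0,0,0.006,0,0,0,0,0,0,0.0075,0,0,0,0,0,0,0.008,0,0,0,0,0,0]'

```text
time: 12.37
position: [479.7, 141.4, 261.6]
ee_rot: [-0.0, 1.0, -0.004, 0.0]
force: [0.2, -0.9, -1.8]
gripper_width: 15.3
gripper_force: 59.7
```

```bash
python3 st.py
```

```text
12.57 pos [479.42 141.4  261.61] F [-0.15 -0.26 -1.18] sd [0.72 0.27 0.42] T [-0.044  0.191 -0.016] w 15.4 59.7
```

Request:
carry_out --commands '[0.003,0,0,0,0,0,0,0.006,0,0,0,0,0,0,0.009,0,0,0,0,0,0,0.011,0,0,0,0,0,0,0.012,0,0,0,0,0,0]'

```text
time: 12.98
position: [491.8, 141.3, 261.7]
ee_rot: [-0.0, 1.0, -0.004, 0.0]
force: [0.9, 0.1, -1.5]
gripper_width: 15.3
gripper_force: 59.7
```

Request:
carry_out --commands '[0.003,0,0,0,0,0,0,0.006,0,0,0,0,0,0,0.008,0,0,0,0,0,0,0.0095,0,0,0,0,0,0,0.01,0,0,0,0,0,0]'

```text
time: 13.4
position: [501.6, 141.2, 261.6]
ee_rot: [-0.0, 1.0, -0.004, 0.0]
force: [-0.5, -0.2, -0.9]
gripper_width: 15.1
gripper_force: 59.7
```

```bash
python3 st.py; python3 - <<'E'
from h import *
save("scene","s3");save("wrist","w4")
p=np.load("s3.npz")['p']; cv2.imwrite("pics/s3c.png",cv2.resize(p[220:300,320:400],None,fx=7,fy=7,interpolation=cv2.INTER_CUBIC))
E
```

```text
13.6 pos [501.37 141.21 261.6 ] F [ 0.48 -0.58 -0.78] sd [0.15 0.38 0.68] T [-0.052  0.219  0.047] w 15.1 59.7
```

View pics/s3c.png

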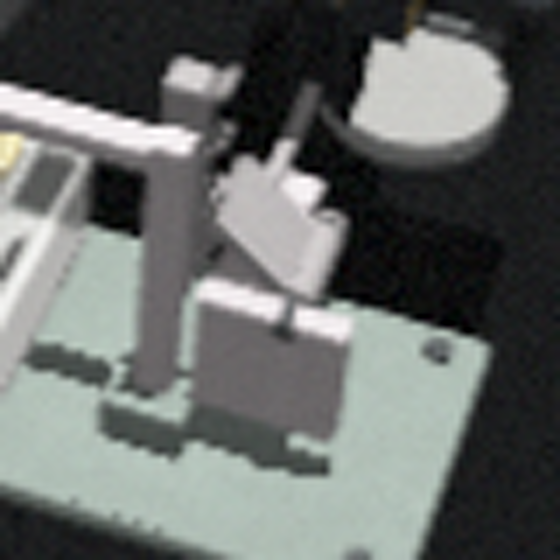

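The rod passes under the pawl plate from the front at (285,150) in the crop, with no contact forces. Now I push along the arc about the pin, in small steps at first.

Request:
carry_out --commands '[0,0,-0.001,0,0,0,0,0,0,-0.002,0,0,0,0,0,0,-0.003,0,0,0,0,0,-0.0005,-0.004,0,0,0,0,0,-0.0005,-0.004,0,0,0,0]'

```text
time: 14.12
position: [501.3, 141.6, 265.7]
ee_rot: [0.0, 1.0, -0.004, -0.0]
force: [1.2, -1.3, -2.3]
gripper_width: 15.7
gripper_force: 59.7
```

```bash
python3 st.py
```

```text
14.32 pos [501.31 141.6  265.59] F [ 0.17 -0.54 -2.22] sd [0.28 0.31 0.25] T [-0.162  0.214 -0.096] w 15.3 59.7
```

Request:
carry_out --commands '[0,-0.0003,-0.0005,0,0,0,0,0,-0.0006,-0.001,0,0,0,0,0,-0.0009,-0.0015,0,0,0,0,0,-0.0009,-0.0015,0,0,0,0,0,-0.0009,-0.0015,0,0,0,0]'

```text
time: 14.73
position: [501.3, 142.3, 267.0]
ee_rot: [0.0, 1.0, -0.004, -0.0]
force: [0.8, -1.8, -4.9]
gripper_width: 15.5
gripper_force: 59.7
```

```bash
python3 st.py
```

```text
14.93 pos [501.28 142.32 266.97] F [ 1.11 -2.33 -4.44] sd [0.5  0.25 0.48] T [-0.588  0.217 -0.208] w 15.6 59.8
```

Request:
carry_out --commands '[0,-0.0003,-0.0004,0,0,0,0,0,-0.0006,-0.0008,0,0,0,0,0,-0.0006,-0.0008,0,0,0,0,0,-0.0006,-0.0008,0,0,0,0,0,-0.0006,-0.0008,0,0,0,0]'

```text
time: 15.35
position: [501.2, 143.1, 267.8]
ee_rot: [0.0, 1.0, -0.004, -0.0]
force: [1.2, -3.4, -5.6]
gripper_width: 15.4
gripper_force: 60.0
```

```bash
python3 st.py
```

```text
15.55 pos [501.2  143.08 267.8 ] F [ 0.77 -3.74 -5.85] sd [0.51 0.28 0.47] T [-0.788  0.43  -0.304] w 15.5 60.0
```

Request:
carry_out --commands '[0,-0.0002,-0.0003,0,0,0,0,0,-0.0004,-0.0005,0,0,0,0,0,-0.0004,-0.0005,0,0,0,0,0,-0.0004,-0.0005,0,0,0,0,0,-0.0004,-0.0005,0,0,0,0]'

```text
time: 15.97
position: [501.2, 143.7, 268.5]
ee_rot: [-0.0, 1.0, -0.004, -0.0]
force: [-1.2, -2.7, -4.1]
gripper_width: 15.1
gripper_force: 59.9
```

```bash
python3 st.py
```

```text
16.17 pos [501.24 143.73 268.45] F [-0.34 -2.95 -4.23] sd [0.5  0.82 0.26] T [-0.699  0.618 -0.291] w 15.6 59.9
```

Force peaked and dropped, so the pawl has started to move. I follow the arc.

Request:
carry_out --commands '[0,-0.0003,-0.0005,0,0,0,0,0,-0.0006,-0.001,0,0,0,0,0,-0.0009,-0.0015,0,0,0,0,0,-0.0012,-0.002,0,0,0,0,0,-0.0015,-0.002,0,0,0,0]'

```text
time: 16.58
position: [502.1, 146.1, 271.2]
ee_rot: [-0.001, 1.0, -0.003, 0.001]
force: [-0.6, 0.0, -0.3]
gripper_width: 15.6
gripper_force: 59.8
```

```bash
python3 st.py; python3 - <<'E'
from h import *
save("wrist","w5"); X=np.load("w5.npz")['X']
for r in (20,60,100,150):
    s=X[r,290:345]; k=(s[:,2]>95)&(s[:,2]<135); print(r,np.where(k)[0][[0,-1]]+290,np.median(s[k],0).round(1))
E
```

```text
16.78 pos [501.93 145.83 271.01] F [ 0.01  0.36 -1.41] sd [0.34 0.34 0.53] T [-0.083  0.176 -0.009] w 15.4 59.8
20 [290 343] [609.5 146.1 127.6]
60 [290 338] [596.4 147.2 126.4]
100 [309 326] [582.8 146.1 110.4]
150 [310 326] [561.2 146.1 110.9]
```

The pinch is freed; the force is back to baseline. I continue along the arc.

Request:
carry_out --commands '[0,-0.001,-0.0015,0,0,0,0,0,-0.002,-0.003,0,0,0,0,0,-0.003,-0.0042,0,0,0,0,0,-0.0042,-0.0055,0,0,0,0,0,-0.0055,-0.0065,0,0,0,0]'

```text
time: 17.25
position: [501.4, 150.8, 277.1]
ee_rot: [-0.0, 1.0, -0.004, 0.0]
force: [0.2, -0.1, -1.2]
gripper_width: 15.8
gripper_force: 59.8
```

Request:
carry_out --commands '[0,-0.0017,-0.001,0,0,0,0,0,-0.0034,-0.002,0,0,0,0,0,-0.0052,-0.0029,0,0,0,0,0,-0.007,-0.0036,0,0,0,0,0,-0.0088,-0.0041,0,0,0,0]'

```text
time: 17.67
position: [501.5, 159.7, 281.1]
ee_rot: [-0.0, 1.0, -0.004, 0.0]
force: [-0.3, -0.9, -1.3]
gripper_width: 15.3
gripper_force: 59.8
```

```bash
python3 st.py; python3 - <<'E'
from h import *
save("scene","s4")
p=np.load("s4.npz")['p']; cv2.imwrite("pics/s4c.png",cv2.resize(p[200:300,280:400],None,fx=6,fy=6,interpolation=cv2.INTER_CUBIC))
E
```

```text
17.87 pos [501.52 159.82 281.1 ] F [-0.15 -0.04 -0.8 ] sd [0.16 0.36 0.27] T [-0.03   0.214  0.004] w 15.5 59.8
```

View pics/s4c.png

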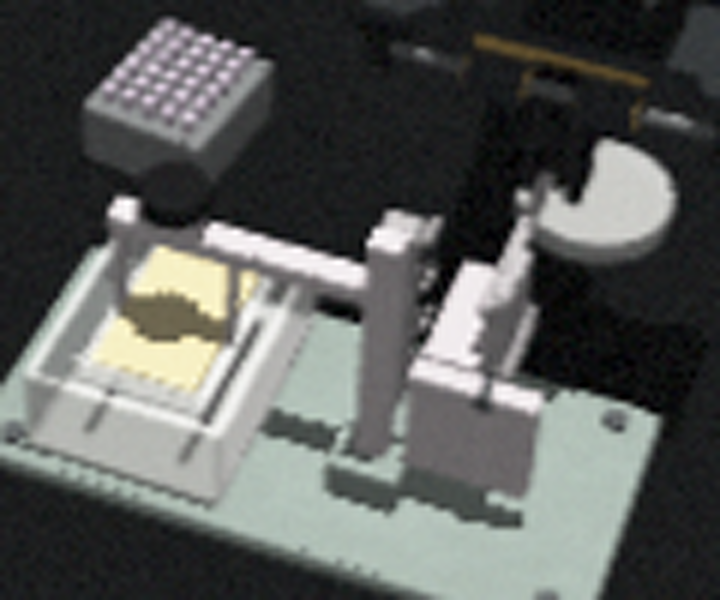

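The carriage has sunk, and the pawl stands nearly upright at (505,290) with the rod behind it. I push it over.

Request:
carry_out --commands '[0,-0.002,-0.0004,0,0,0,0,0,-0.004,-0.0007,0,0,0,0,0,-0.006,-0.001,0,0,0,0,0,-0.008,-0.001,0,0,0,0,0,-0.01,-0.001,0,0,0,0]'

```text
time: 18.33
position: [501.6, 169.8, 282.1]
ee_rot: [-0.0, 1.0, -0.004, 0.0]
force: [0.5, 0.6, -0.9]
gripper_width: 15.0
gripper_force: 59.8
```

Request:
carry_out --commands '[0,-0.0015,0,0,0,0,0,0,-0.003,0,0,0,0,0,0,-0.004,0,0,0,0,0,0,-0.005,0,0,0,0,0,0,-0.005,0,0,0,0,0]'

```text
time: 18.75
position: [501.6, 174.7, 282.0]
ee_rot: [-0.0, 1.0, -0.004, 0.0]
force: [0.1, 0.1, -1.1]
gripper_width: 15.1
gripper_force: 59.8
```

```bash
python3 st.py; python3 - <<'E'
from h import *
save("scene","s5")
p=np.load("s5.npz")['p']; cv2.imwrite("pics/s5c.png",cv2.resize(p[200:300,280:400],None,fx=6,fy=6,interpolation=cv2.INTER_CUBIC))
E
```

```text
18.95 pos [501.62 174.4  282.03] F [-0.1   0.26 -1.  ] sd [0.34 0.53 0.19] T [-0.075  0.164 -0.029] w 15.1 59.8
```

View pics/s5c.png

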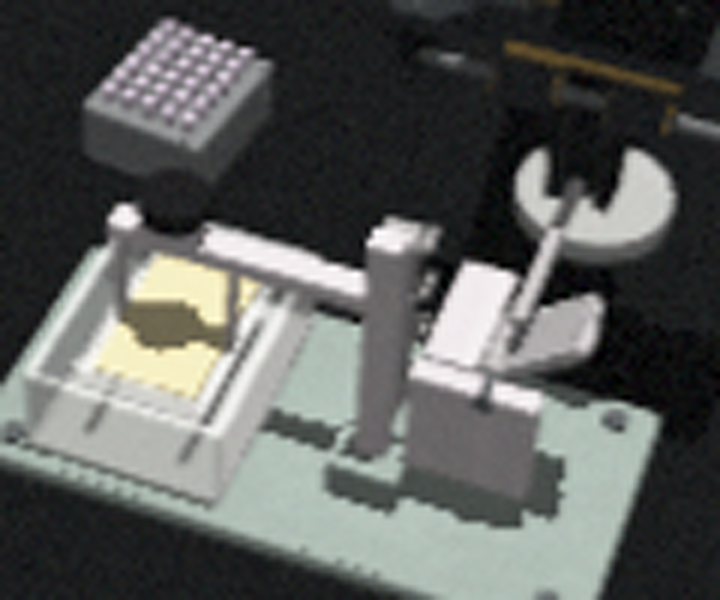

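The pawl lies back at (560,330), clear of the teeth. I withdraw the rod and return it.

```bash
python3 - <<'E'
from plan import *
from h import robot
s=robot.get_state();p=s['position']
plan(p,down(-90.48),[((490,174,283),-90.5,1),((455,172,290),-90.5,2),((440,165,330),-90.5,2),((432,145,384),-90,2),((450,90,384),-88,2),((488,-220,384),-80,9),((493.6,-246.3,384),-80,2),((493.6,-246.3,260),-80,5)],0)
E
```

```text
[-0.012, 0.0, -0.001, 0.0, 0.0, 0.0, 0.0, -0.029, 0.002, -0.004, 0.0, 0.0, 0.0, 0.0, -0.047, 0.003, -0.008, 0.0, 0.0, 0.0, 0.0, -0.054, 0.006, -0.028, 0.0, 0.0, 0.0, 0.0, -0.062, 0.01, -0.048, 0.0, 0.0, 0.0, 0.0]
[-0.003, 0.01, -0.027, 0.0, 0.0, -0.2, 0.0, -0.007, 0.02, -0.054, 0.0, 0.0, -0.5, 0.0, 0.002, 0.047, -0.054, 0.0, 0.0, -1.5, 0.0, 0.011, 0.075, -0.054, 0.0, 0.0, -2.5, 0.0, 0.016, 0.109, -0.054, 0.0, 0.0, -3.4, 0.0]
[0.002, 0.035, 0.0, 0.0, 0.0, -0.9, 0.0, 0.005, 0.069, 0.0, 0.0, 0.0, -1.7, 0.0, 0.007, 0.104, 0.0, 0.0, 0.0, -2.6, 0.0, 0.009, 0.139, 0.0, 0.0, 0.0, -3.5, 0.0, 0.012, 0.173, 0.0, 0.0, 0.0, -4.4, 0.0]
[0.0, 0.035, 0.0, 0.0, 0.0, -0.9, 0.0, -0.001, 0.07, 0.0, 0.0, 0.0, -1.8, 0.0, -0.001, 0.104, 0.0, 0.0, 0.0, -2.7, 0.0, 0.0, 0.118, 0.0, 0.0, 0.0, -2.7, 0.0, 0.001, 0.131, 0.0, 0.0, 0.0, -2.7, 0.0]
[0.0, 0.0, 0.025, 0.0, 0.0, 0.0, 0.0, 0.0, 0.0, 0.05, 0.0, 0.0, 0.0, 0.0, 0.0, 0.0, 0.074, 0.0, 0.0, 0.0, 0.0, 0.0, 0.0, 0.099, 0.0, 0.0, 0.0, 0.0, 0.0, 0.0, 0.124, 0.0, 0.0, 0.0, 0.0]
end [ 493.1 -246.3  260. ] y-angle -79.98
```

Request:
carry_out --commands '[-0.012,0,-0.001,0,0,0,0,-0.029,0.002,-0.004,0,0,0,0,-0.047,0.003,-0.008,0,0,0,0,-0.054,0.006,-0.028,0,0,0,0,-0.062,0.01,-0.048,0,0,0,0]'

```text
time: 19.42
position: [437.5, 164.8, 329.6]
ee_rot: [0.001, 1.0, -0.004, -0.002]
force: [1.2, 0.7, -0.3]
gripper_width: 15.3
gripper_force: 59.8
```

Request:
carry_out --commands '[-0.003,0.01,-0.027,0,0,-0.2,0,-0.007,0.02,-0.054,0,0,-0.5,0,0.002,0.047,-0.054,0,0,-1.5,0,0.011,0.075,-0.054,0,0,-2.5,0,0.016,0.109,-0.054,0,0,-3.4,0]'

```text
time: 19.83
position: [454.3, 55.9, 384.6]
ee_rot: [-0.001, 1.0, 0.028, 0.001]
force: [0.1, 0.3, -2.0]
gripper_width: 15.3
gripper_force: 59.8
```

Request:
carry_out --commands '[0.002,0.035,0,0,0,-0.9,0,0.005,0.069,0,0,0,-1.7,0,0.007,0.104,0,0,0,-2.6,0,0.009,0.139,0,0,0,-3.5,0,0.012,0.173,0,0,0,-4.4,0]'

```text
time: 20.25
position: [474.2, -117.9, 383.9]
ee_rot: [-0.001, 0.998, 0.064, -0.0]
force: [1.3, 0.6, -1.6]
gripper_width: 15.4
gripper_force: 59.8
```

Request:
carry_out --commands '[0,0.035,0,0,0,-0.9,0,-0.001,0.07,0,0,0,-1.8,0,-0.001,0.104,0,0,0,-2.7,0,0,0.118,0,0,0,-2.7,0,0.001,0.131,0,0,0,-2.7,0]'

```text
time: 20.67
position: [491.9, -248.1, 383.9]
ee_rot: [-0.0, 0.996, 0.086, -0.0]
force: [0.0, 1.0, -1.6]
gripper_width: 15.5
gripper_force: 59.8
```

```bash
python3 st.py; python3 - <<'E'
from h import *
save("wrist","w6"); z=np.load("w6.npz");X=z['X'];print(robot.get_state()['ee_rot'])
for r in (20,50,80,110,140,155,180,200,220):
    s=X[r,290:345]; k=(s[:,2]>200)&(s[:,2]<240); print(r,np.where(k)[0][[0,-1]]+290 if k.any() else 0,np.mean(s[k],0).round(1))
g=z['p'].astype(int).sum(2)//3; print(g[0:30,316].tolist(), g[155:175,318].tolist())
E
```

```text
20.87 pos [ 492.3  -247.4   383.89] F [ 0.01 -0.63 -0.47] sd [0.6  1.53 0.44] T [-0.091  0.14  -0.013] w 15.1 59.8
[-8.49232675e-04  9.96127175e-01  8.79194431e-02 -3.19913319e-04]
20 [307 325] [ 602.5 -224.2  222.9]
50 [308 325] [ 591.5 -226.3  222.9]
80 [308 325] [ 579.9 -228.3  223. ]
110 [309 326] [ 567.8 -230.9  223.2]
140 [309 326] [ 554.9 -233.1  222.8]
155 [310 326] [ 548.3 -234.5  223.3]
180 [310 326] [ 536.7 -236.5  222.9]
200 [311 326] [ 527.2 -238.4  223.4]
220 [311 326] [ 517.2 -240.2  223.2]
[50, 56, 52, 54, 54, 46, 37, 130, 228, 250, 244, 242, 243, 243, 243, 242, 244, 244, 245, 245, 246, 245, 246, 245, 246, 246, 246, 246, 246, 245] [132, 134, 131, 133, 132, 132, 132, 133, 132, 131, 132, 133, 130, 131, 130, 131, 130, 130, 129, 130]
```

The rod is still level and in line. I lower it into the rest.

Request:
carry_out --commands '[0,0,0.025,0,0,0,0,0,0,0.055,0,0,0,0,0,0,0.085,0,0,0,0,0,0,0.11,0,0,0,0,0,0,0.124,0,0,0,0]'

```text
time: 21.33
position: [492.4, -243.5, 257.2]
ee_rot: [-0.002, 0.996, 0.089, -0.002]
force: [-0.2, 0.3, -1.3]
gripper_width: 15.3
gripper_force: 59.8
```

Request:
carry_out --commands '[0,0,0.01,0,0,0,0,0,0,0.02,0,0,0,0,0,0,0.029,0,0,0,0,0,0,0.036,0,0,0,0,0,0,0.04,0,0,0,0]'

```text
time: 21.75
position: [493.3, -245.9, 219.6]
ee_rot: [-0.0, 0.996, 0.088, 0.0]
force: [0.1, 0.2, -2.1]
gripper_width: 15.0
gripper_force: 59.8
```

```bash
python3 st.py
```

```text
21.95 pos [ 493.18 -246.14  219.9 ] F [ 0.09 -0.32 -1.18] sd [0.43 0.49 0.44] T [-0.069  0.191 -0.004] w 15.4 59.8
```

Request:
carry_out --commands '[0,0,0.004,0,0,0,0,0,0,0.008,0,0,0,0,0,0,0.012,0,0,0,0,0,0,0.0145,0,0,0,0,0,0,0.0155,0,0,0,0]'

```text
time: 22.37
position: [493.0, -246.0, 203.9]
ee_rot: [-0.0, 0.996, 0.087, -0.0]
force: [-0.8, 0.6, -0.9]
gripper_width: 15.2
gripper_force: 59.8
```

```bash
python3 st.py
```

```text
22.57 pos [ 493.07 -246.16  204.26] F [-0.07 -0.16 -1.09] sd [0.74 0.75 0.26] T [-0.059  0.177 -0.01 ] w 15.0 59.8
```

Still about 0.5 mm above the seat. I lower a touch and release.

Request:
carry_out --commands '[0,0,0.0005,0,0,0,0,0,0,0.0005,0,0,0,0.1,0,0,0.0005,0,0,0,0.3,0,0,0.0005,0,0,0,0.6,0,0,0.0005,0,0,0,0.8]'

```text
time: 22.98
position: [493.3, -246.2, 204.2]
ee_rot: [0.0, 0.996, 0.087, 0.0]
force: [0.7, -0.2, 0.4]
gripper_width: 28.1
gripper_force: 0.0
```

Request:
carry_out --commands '[0,0,0,0,0,0,1,0,0,0,0,0,0,1,0,0,0,0,0,0,1,0,0,0,0,0,0,1,0,0,0,0,0,0,1]'

```text
time: 23.4
position: [493.1, -246.1, 204.0]
ee_rot: [-0.0, 0.996, 0.087, 0.0]
force: [0.7, 0.8, -1.0]
gripper_width: 60.7
gripper_force: 0.0
```

Request:
carry_out --commands '[0,0,-0.01,0,0,0,1,0,0,-0.025,0,0,0,1,0,0,-0.055,0,0,0,1,0,0,-0.09,0,0,0,1,0,0,-0.125,0,0,0,1]'

```text
time: 23.82
position: [492.7, -246.2, 330.6]
ee_rot: [-0.0, 0.996, 0.087, -0.001]
force: [1.4, -0.4, -0.0]
gripper_width: 85.4
gripper_force: 0.0
```

Request:
carry_out --commands '[0,0,-0.035,0,0,0,1,0,0,-0.06,0,0,0,1,0,0,-0.08,0,0,0,1,0,0,-0.088,0,0,0,1,0,0,-0.09,0,0,0,1]'

```text
time: 24.23
position: [493.1, -246.6, 420.9]
ee_rot: [0.0, 0.996, 0.087, 0.002]
force: [0.3, -0.1, -0.0]
gripper_width: 86.9
gripper_force: 0.0
```

```bash
python3 st.py; python3 - <<'E'
from h import *
save("wrist","w7"); z=np.load("w7.npz");X=z['X'];K,Rm,t=z['K'],z['R'],z['t']
for r in range(64,244,12):
    s=X[r,300:350]; k=(s[:,2]>36)&(s[:,2]<58); print(r,np.where(k)[0][[0,-1]]+300 if k.any() else 0,np.mean(s[k],0).round(1) if k.any() else '')
save("top","top3");X=np.load("top3.npz")['X'];p=np.load("top3.npz")['p']
m=np.zeros(p.shape[:2],bool);m[140:175,295:330]=True;m&=(p.max(2)<75)&(X[...,2]>90);print("knob",X[m].mean(0),np.percentile(X[m][:,2],[10,50,90]),m.sum())
E
```

```text
24.43 pos [ 492.86 -245.91  418.45] F [ 0.02 -0.21 -0.39] sd [0.26 0.32 0.3 ] T [-0.037  0.152 -0.03 ] w 86.9 0.0
64 0 
76 [316 322] [ 604.3 -224.8   43.6]
88 [316 322] [ 592.3 -226.9   43.4]
100 [316 322] [ 580.1 -229.1   43.3]
112 [316 322] [ 567.5 -231.3   43.5]
124 [300 335] [ 554.5 -232.    43.1]
136 [317 323] [ 541.9 -237.    43.5]
148 [317 323] [ 528.6 -239.3   43.3]
160 [317 323] [ 515.  -241.7   43.5]
172 [314 327] [ 502.  -244.6   47.9]
184 [314 327] [ 488.1 -247.1   48.3]
196 [314 327] [ 473.7 -249.6   48. ]
208 [315 327] [ 459.2 -252.8   48.4]
220 [315 327] [ 444.1 -255.5   48.1]
232 [300 336] [ 428.  -255.9   47.3]
knob [619.15561398   9.42820333 141.00916526] [138.28129385 141.43750826 143.52043214] 93
```

The rod is seated, level (44/48 mm tops) and in its original line. Next I go over the knob with shut fingers, hand turned so its body stays clear of the mast.

```bash
python3 - <<'E'
from plan import *
from h import robot
plan(np.array([493.1,-246.3,419.]),down(-79.98),[((620.5,6.7,400),0,12),((620.5,6.7,370),0,3)],0)
E
```

```text
[0.014, -0.019, 0.002, 0.0, 0.0, -6.7, 0.0, 0.028, -0.038, 0.003, 0.0, 0.0, -13.3, 0.0, 0.042, -0.057, 0.005, 0.0, 0.0, -20.0, 0.0, 0.056, -0.076, 0.006, 0.0, 0.0, -26.7, 0.0, 0.071, -0.095, 0.008, 0.0, 0.0, -33.3, 0.0]
[0.022, -0.008, 0.002, 0.0, 0.0, -6.7, 0.0, 0.044, -0.016, 0.003, 0.0, 0.0, -13.4, 0.0, 0.066, -0.024, 0.005, 0.0, 0.0, -20.0, 0.0, 0.088, -0.032, 0.006, 0.0, 0.0, -26.7, 0.0, 0.11, -0.04, 0.008, 0.0, 0.0, -33.3, 0.0]
[0.023, 0.006, 0.001, 0.0, 0.0, -6.7, 0.0, 0.046, 0.011, 0.003, 0.0, 0.0, -13.4, 0.0, 0.046, 0.011, 0.013, 0.0, 0.0, -13.4, 0.0, 0.046, 0.011, 0.023, 0.0, 0.0, -13.4, 0.0, 0.046, 0.011, 0.033, 0.0, 0.0, -13.4, 0.0]
end [620.4   6.4 370. ] y-angle 0.02
```

Request:
carry_out --commands '[0.014,-0.019,0.002,0,0,-6.7,0,0.028,-0.038,0.003,0,0,-13.3,0,0.042,-0.057,0.005,0,0,-20,0,0.056,-0.076,0.006,0,0,-26.7,0,0.071,-0.095,0.008,0,0,-33.3,0]'

```text
time: 24.95
position: [546.7, -139.3, 410.1]
ee_rot: [-0.0, 0.928, 0.372, -0.001]
force: [0.3, -0.7, -0.8]
gripper_width: 61.1
gripper_force: 0.0
```

Request:
carry_out --commands '[0.022,-0.008,0.002,0,0,-6.7,0,0.044,-0.016,0.003,0,0,-13.4,0,0.066,-0.024,0.005,0,0,-20,0,0.088,-0.032,0.006,0,0,-26.7,0,0.11,-0.04,0.008,0,0,-33.3,0]'

```text
time: 25.37
position: [599.4, -34.6, 401.9]
ee_rot: [-0.001, 0.783, 0.622, -0.001]
force: [-0.8, 1.1, -0.8]
gripper_width: 28.5
gripper_force: 0.0
```

Request:
carry_out --commands '[0.023,0.006,0.001,0,0,-6.7,0,0.046,0.011,0.003,0,0,-13.4,0,0.046,0.011,0.013,0,0,-13.4,0,0.046,0.011,0.023,0,0,-13.4,0,0.046,0.011,0.033,0,0,-13.4,0]'

```text
time: 25.78
position: [619.9, 5.5, 368.2]
ee_rot: [-0.0, 0.708, 0.706, -0.001]
force: [-0.6, 1.3, 0.5]
gripper_width: 1.7
gripper_force: 0.0
```

```bash
python3 st.py; python3 - <<'E'
from h import *
save("wrist","w8")
z=np.load("w8.npz");X=z['X'];p=z['p']
m=(p.max(2)<90)&(X[...,2]>110)&(X[...,2]<165)&(abs(X[...,0]-620)<40)&(abs(X[...,1]-7)<40); print("knob px",m.sum(),X[m].mean(0) if m.any() else '',np.percentile(X[m][:,2],[5,50,95]) if m.any() else '')
h=(X[...,2]>100)&(abs(X[...,0]-620)<30)&(abs(X[...,1]-7)<90)&(X[...,2]<180);print(h.sum(),np.percentile(X[h],[5,50,95],axis=0).round(1) if h.any() else '')
E
```

```text
25.98 pos [619.52   5.12 367.84] F [-0.13 -0.4  -0.25] sd [0.16 0.31 0.6 ] T [-0.092  0.057 -0.032] w 0.3 0.0
knob px 1705 [621.83363125  11.33047189 139.81346917] [135.32187659 140.38020717 141.46160556]
3833 [[6.099e+02 2.000e-01 1.155e+02]
 [6.216e+02 3.010e+01 1.174e+02]
 [6.337e+02 9.140e+01 1.412e+02]]
```

View pics/w8.png

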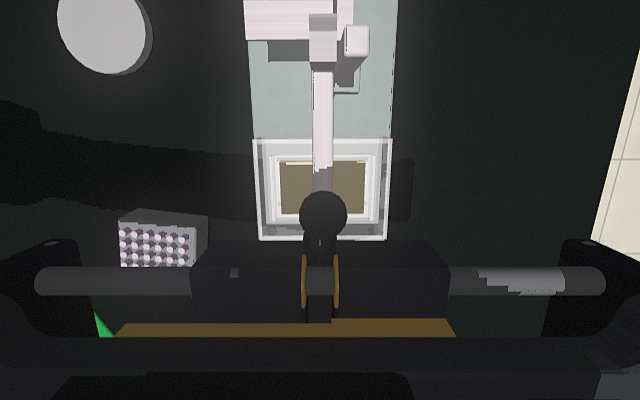

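Wrist view: the knob at (323,215) is straight under the shut fingers, its top at z ≈ 141, so contact comes near TCP 323 and the stop near 302. Now I descend.

Request:
carry_out --commands '[0,0,0.012,0,0,0,0,0,0,0.024,0,0,0,0,0,0,0.034,0,0,0,0,0,0,0.039,0,0,0,0,0,0,0.04,0,0,0,0]'

```text
time: 26.45
position: [619.9, 6.7, 328.0]
ee_rot: [-0.001, 0.707, 0.707, -0.001]
force: [1.1, -0.5, -0.9]
gripper_width: 0.4
gripper_force: 0.0
```

Request:
carry_out --commands '[0,0,0.001,0,0,0,0,0,0,0.002,0,0,0,0,0,0,0.003,0,0,0,0,0,0,0.004,0,0,0,0,0,0,0.005,0,0,0,0]'

```text
time: 26.87
position: [620.5, 6.5, 325.3]
ee_rot: [0.0, 0.707, 0.707, 0.0]
force: [-0.3, 0.7, 0.4]
gripper_width: 0.3
gripper_force: 0.0
```

Request:
carry_out --commands '[0,0,0.0006,0,0,0,0,0,0,0.0012,0,0,0,0,0,0,0.0018,0,0,0,0,0,0,0.0024,0,0,0,0,0,0,0.003,0,0,0,0]'

```text
time: 27.28
position: [620.5, 6.5, 322.1]
ee_rot: [-0.0, 0.707, 0.707, 0.0]
force: [-1.2, -0.8, 0.8]
gripper_width: 0.5
gripper_force: 0.5
```

Request:
carry_out --commands '[0,0,0.0006,0,0,0,0,0,0,0.0012,0,0,0,0,0,0,0.0018,0,0,0,0,0,0,0.0024,0,0,0,0,0,0,0.003,0,0,0,0]'

```text
time: 27.7
position: [620.5, 6.5, 319.1]
ee_rot: [0.0, 0.707, 0.707, 0.0]
force: [-0.1, 0.5, 1.0]
gripper_width: 0.6
gripper_force: 0.7
```

```bash
python3 st.py
```

```text
27.9 pos [620.46   6.54 318.89] F [-0.4  -0.04  0.39] sd [0.26 0.5  0.22] T [-0.044  0.01   0.02 ] w 0.7 0.1
```

Request:
carry_out --commands '[0,0,0.0006,0,0,0,0,0,0,0.0012,0,0,0,0,0,0,0.0018,0,0,0,0,0,0,0.0024,0,0,0,0,0,0,0.003,0,0,0,0]'

```text
time: 28.32
position: [620.4, 6.5, 316.0]
ee_rot: [-0.0, 0.707, 0.707, 0.0]
force: [-0.4, 0.4, 1.7]
gripper_width: 0.4
gripper_force: 0.9
```

Request:
carry_out --commands '[0,0,0.0006,0,0,0,0,0,0,0.0012,0,0,0,0,0,0,0.0018,0,0,0,0,0,0,0.0024,0,0,0,0,0,0,0.003,0,0,0,0]'

```text
time: 28.73
position: [620.4, 6.5, 313.0]
ee_rot: [-0.0, 0.707, 0.707, 0.0]
force: [-0.8, -0.7, 2.5]
gripper_width: 0.6
gripper_force: 1.0
```

Request:
carry_out --commands '[0,0,0.0006,0,0,0,0,0,0,0.0012,0,0,0,0,0,0,0.0018,0,0,0,0,0,0,0.0024,0,0,0,0,0,0,0.003,0,0,0,0]'

```text
time: 29.15
position: [620.4, 6.5, 310.0]
ee_rot: [-0.0, 0.707, 0.707, 0.0]
force: [0.3, -0.1, 2.2]
gripper_width: 0.4
gripper_force: 1.2
```

Pushing steadily at about 2–3 N. I continue in smaller steps.

Request:
carry_out --commands '[0,0,0.0005,0,0,0,0,0,0,0.001,0,0,0,0,0,0,0.0015,0,0,0,0,0,0,0.002,0,0,0,0,0,0,0.0025,0,0,0,0]'

```text
time: 29.57
position: [620.4, 6.5, 307.5]
ee_rot: [-0.0, 0.707, 0.707, 0.0]
force: [-1.5, 0.2, 2.8]
gripper_width: 0.2
gripper_force: 1.3
```

Request:
carry_out --commands '[0,0,0.0003,0,0,0,0,0,0,0.0006,0,0,0,0,0,0,0.0009,0,0,0,0,0,0,0.0012,0,0,0,0,0,0,0.0015,0,0,0,0]'

```text
time: 29.98
position: [620.4, 6.5, 306.0]
ee_rot: [-0.0, 0.707, 0.707, 0.0]
force: [-1.2, 0.5, 1.9]
gripper_width: 0.2
gripper_force: 1.2
```

Request:
carry_out --commands '[0,0,0.0003,0,0,0,0,0,0,0.0006,0,0,0,0,0,0,0.0009,0,0,0,0,0,0,0.0012,0,0,0,0,0,0,0.0012,0,0,0,0]'

```text
time: 30.4
position: [620.4, 6.5, 304.7]
ee_rot: [-0.0, 0.707, 0.707, 0.0]
force: [-0.7, -0.3, 2.5]
gripper_width: 0.8
gripper_force: 1.0
```

Request:
carry_out --commands '[0,0,0.0003,0,0,0,0,0,0,0.0006,0,0,0,0,0,0,0.0008,0,0,0,0,0,0,0.001,0,0,0,0,0,0,0.001,0,0,0,0]'

```text
time: 30.82
position: [620.4, 6.5, 303.8]
ee_rot: [0.0, 0.707, 0.707, 0.0]
force: [0.3, -0.1, 1.7]
gripper_width: 0.1
gripper_force: 1.1
```

Request:
carry_out --commands '[0,0,0.0002,0,0,0,0,0,0,0.0004,0,0,0,0,0,0,0.0006,0,0,0,0,0,0,0.0008,0,0,0,0,0,0,0.0008,0,0,0,0]'

```text
time: 31.23
position: [620.5, 6.5, 303.0]
ee_rot: [-0.0, 0.707, 0.707, 0.0]
force: [-1.2, -0.8, 2.9]
gripper_width: 0.2
gripper_force: 1.4
```

Request:
carry_out --commands '[0,0,0.0002,0,0,0,0,0,0,0.0004,0,0,0,0,0,0,0.0006,0,0,0,0,0,0,0.0008,0,0,0,0,0,0,0.0008,0,0,0,0]'

```text
time: 31.65
position: [620.5, 6.4, 303.0]
ee_rot: [-0.0, 0.707, 0.707, 0.0]
force: [-2.3, -1.0, 7.2]
gripper_width: 0.7
gripper_force: 3.7
```

The force jumped to 7 N with no further motion, at TCP 303, which is the expected stop. I confirm with a small extra push, then lift away.

Request:
carry_out --commands '[0,0,0.0002,0,0,0,0,0,0,0.0004,0,0,0,0,0,0,0.0004,0,0,0,0,0,0,0.0004,0,0,0,0,0,0,0.0004,0,0,0,0]'

```text
time: 32.07
position: [620.4, 6.4, 303.0]
ee_rot: [-0.0, 0.707, 0.707, 0.0]
force: [-2.9, 1.1, 8.8]
gripper_width: 0.7
gripper_force: 4.7
```

Request:
carry_out --commands '[0,0,-0.001,0,0,0,0,0,0,-0.003,0,0,0,0,0,0,-0.007,0,0,0,0,0,0,-0.015,0,0,0,0,0,0,-0.025,0,0,0,0]'

```text
time: 32.48
position: [620.2, 6.6, 326.8]
ee_rot: [-0.0, 0.707, 0.707, -0.001]
force: [0.2, 0.6, 0.3]
gripper_width: 0.5
gripper_force: 0.0
```

Request:
carry_out --commands '[0,0,-0.015,0,0,0,0,0,0,-0.03,0,0,0,0,0,0,-0.045,0,0,0,0,0,0,-0.055,0,0,0,0,0,0,-0.058,0,0,0,0]'

```text
time: 32.9
position: [620.9, 6.3, 387.5]
ee_rot: [0.001, 0.707, 0.707, 0.002]
force: [0.8, -0.3, 0.6]
gripper_width: 0.5
gripper_force: 0.0
```

Request:
carry_out --commands '[0,0,0,0,0,0,0,0,0,0,0,0,0,0,0,0,0,0,0,0,0,0,0,0,0,0,0,0,0,0,0,0,0,0,0]'

```text
time: 33.32
position: [620.3, 6.6, 384.0]
ee_rot: [-0.0, 0.707, 0.707, -0.001]
force: [-0.1, 0.0, 0.2]
gripper_width: 0.5
gripper_force: 0.0
```

```bash
python3 st.py; python3 - <<'E'
from h import *
save("wrist","w9"); z=np.load("w9.npz");X=z['X'];p=z['p']
m=(p.max(2)<90)&(X[...,2]>95)&(X[...,2]<165)&(abs(X[...,0]-620)<40)&(abs(X[...,1]-7)<40); print("knob",m.sum(),X[m].mean(0),np.percentile(X[m][:,2],[5,50,95]))
save("scene","s9");q=np.load("s9.npz")['p'];cv2.imwrite("pics/s9c.png",cv2.resize(q[150:310,160:420],None,fx=3,fy=3,interpolation=cv2.INTER_CUBIC))
E
```

```text
33.52 pos [620.4    6.53 384.37] F [ 0.26  0.37 -0.14] sd [0.45 0.25 0.3 ] T [-0.085  0.054  0.016] w 0.5 0.0
knob 1371 [621.86594416  10.042596   119.99961537] [116.36110024 120.47177709 121.62034837]
```

View pics/s9c.png

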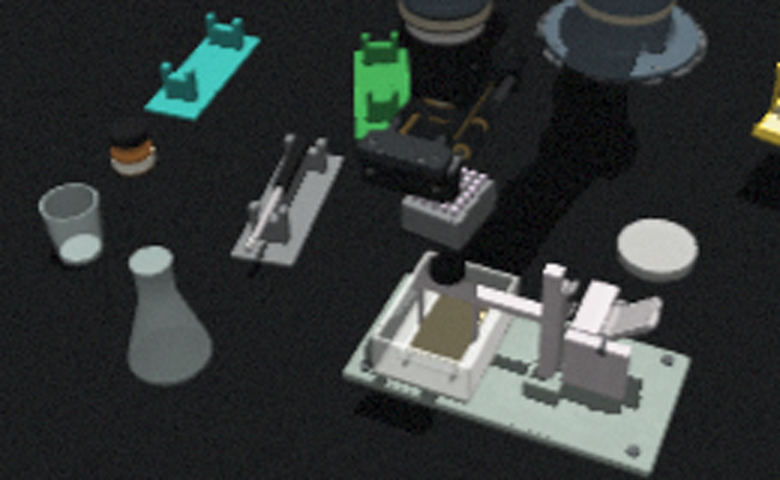

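The tray is home, with the knob at 120.5 after the stop was felt. The pawl lies back at (635,320), the rod is in its rest at (275,190), and the bystanders stand as before. I hand in.

```bash
python3 -c "
from cell import robot
print(robot.sign_off())"
```

```text
the job is handed in; nothing more can be done
None
```

I threw the pawl back, laid the rod in its rest again, pressed the tray down to its stop and handed the job in at about 34 s of the 72 s; sign-off returned no verdict.

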